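Run a batch of filter cartridges into the test rig

ROBOT

A 6-joint arm with a two-finger parallel gripper is mounted at the origin on the work surface. World frame = base frame: x ahead of the robot, y to its left, z up, the work surface at z = 0. Lengths are in m, angles in degrees, forces in N, time in s.
With the tool pointing down it reaches from about 0.35 to 0.875 m from the base axis. Payload 4.2 kg.
Tool frame: the origin (TCP) lies on the centre line of the jaws, within the pads' length; the fingertips stand r.tip_extent ahead of it and the grasp point (between the pads) lies 11 mm behind it (r.tip_extent is the distance from the TCP to the fingertips, in m); z points along the fingers, y is the line along which they close (so a half turn about z gives the same grasp; the last joint's range is limited). The gripper opens to 87 mm and grips with 3 to 60 N. Pads are 19 mm wide; open, the fingers measure 117 mm over their backs; the gripper's body (75 mm by 190 mm) begins 51 mm behind the grasp point.
Start: joints at [-51.36, 22.042, 0.453, 0, -68.411, -14.817], TCP at [0.252, -0.572, 0.231] pointing down, gripper open.
Joint ranges: [-179.83, 179.83], [-69.29, 118.12], [-61.27, 80.66], [-181.25, 117.63], [-171.15, -9.14], [-177.46, 177.46]. Speed limits (degrees/s): [159.86, 159.86, 180, 180, 180, 180].

INTERFACE

Orientations are given as a 3x3 rotation matrix whose columns are the frame's x, y, z axes.
In Python, from station import r gives the robot as it stands.
- The arm moves only by the shell command python3 -m jog 'ROWS'. ROWS is text: rows parted by semicolons, each of 5 numbers parted by spaces: the opening, from 0 (shut) to 1 (fully open), then the shift along the world's x, y, z in mm, then the turn about the world's z in degrees. In form: hand dx dy dz roll; .... A call has 1 to 5 rows; each row shifts and turns the commanded pose from where the row before left it; what a row does not reach is not made up. A row lasts 1/8 s, in which the tool goes at most 62.5 mm and 10.7 degrees, less where a joint would pass 70% of its speed; a pose out of reach is approached as far as the arm can. A call is refused whole if a number of a shift passes 62.5 or a number of a turn 10.7, either way. A call with a gripper value outside its range is refused whole. The fingers move at their own pace and stop on an object; the grip force is fixed at half the most. Time passes only in rows, so rows that do not move let the fingers close. It gives the time, the measured TCP pose, the force, the opening and the grip force at its end, in the units of the state.
- r.sense(): the state, without advancing time (a new reading comes with each control period).
- r.capture(name): name is "scene" or "top" or "wrist"; returns a dict with "pixels" (400x640x3 uint8, red, green, blue), "fovy" (degrees; the focal length in pixels is half the picture's height over the tangent of half this angle, whatever the lens; pixels are square), "cx", "cy" (the principal point, pixels), "origin" and "orientation" of the camera in the world; the wrist camera has in their place "T_tool_cam" (4x4, takes a point from camera to tool coordinates, whose origin is the TCP and whose axes are the flange's). Camera axes: x right, y down, z forward; pixel columns grow to the right and rows downward; lengths in m; the calibration is good to about 2 mm. A picture is of the moment at which its call begins: read the wrist's pose just before it. There is no depth.
- r.finish_job(): hands the job in; it is judged then, once.
The state is a dict: "time_s": time; "joints": joint angles; "joint_velocities": joint speeds; "effort": joint torques, N m; "tcp_pos": TCP position; "ee_rot": TCP orientation; "wrist_force": force on the tool from outside, world axes, zero at the start; "moment": the same for the moment, N m; "gripper_width": opening from 0.0 (shut) to 1.0 (fully open); "gripper_force": force on a finger pad.
Only numpy, scipy, OpenCV 4.12 (cv2) and the standard library are available. Lean on these libraries where they do the work, as an engineer would, in place of code of your own. Each camera call takes 0.05 s, during which the arm holds its last target. There are 200 camera calls.

TASK

The rig is still clamped on the last batch: pull the clamp lever fully over towards you to raise the head, then slide the carriage out of its side bay and along the lane to the outer stop. There, put each tested cartridge left in the carriage into the empty grey bin, and drop every new one standing on the bench into a pocket of its own, upright and fully down. Then slide the carriage, never lifting it off its bed, back under the head and sideways fully home into the bay and push the lever fully over again to clamp, leaving the other things on the bench alone.

Things in the scene. Friction and masses are not known exactly. Their poses are not given: they have to be found in the camera images.
- rig: Fixed test rig, yawed up to 0.12 rad; origin at bench level mid-lane, x away from the robot, y to its left, z up. Slippery grey bed, top 10 mm up; walls to 36 mm up. Lane along y: x -63 to 63, y -150 to 144. For y below -20 the far wall steps back to x 93: the side bay. Outer stops at y 144 leave a gap x -25 to 25 for the tail. Base plate 10 mm thick, x -165 to 180, y -326 to -156.
- lane_out (a point): Where the carriage's origin lies when drawn out to the outer stop: rig (0, 85) mm, on the bed. Play 3 to 4 mm each way.
- lane_in (a point): Where the carriage's origin lies at the inner end of the lane, the corner of its path: rig (0, -85) mm. From here it shifts 30 mm sideways in rig +x, behind the shoulder at rig y -20, to be home.
- bay (a point): Where the carriage's origin lies when home in the side bay: rig (30, -85) mm, on the bed. Play 3 mm in x, 10 mm in y.
- head (a point): Centre of the underside of the round rubber head pad (radius 56 mm) over the bay, at rig (30, -85): 78 mm above the bench when raised, 66 mm when clamped. Above it the head block and arm, rig x -5 to 100, y below -50, 130 to 180 mm up. Column: rig x 50 to 170, y -310 to -180, 255 mm tall.
- carriage: Loose white carriage in the rig's channel, about 0.6 kg, 120 (x) x 110 (y) x 24 mm high; origin under its centre, axes as the rig. Four round pockets 45 mm wide, 18 mm deep. A flat steel tail, 24 mm wide, runs out to y 130 mm and carries an upright square stem, 16 x 16 mm, at x 0, y 115, top 85 mm above the underside. It must stay on the bed.
- stem (a point): Grip point on the carriage's upright stem, 65 mm above the carriage's underside (75 mm above the bench), on the stem's axis; 20 mm of stem above it. Axes as the carriage.
- pocket1 (a point): Centre of the floor of carriage pocket 1 of 4 (at x -31, y -26 mm in the carriage frame); the pocket's mouth is 18 mm higher.
- pocket2 (a point): Centre of the floor of carriage pocket 2 of 4 (at x 31, y -26 mm in the carriage frame); the pocket's mouth is 18 mm higher.
- pocket3 (a point): Centre of the floor of carriage pocket 3 of 4 (at x -31, y 26 mm in the carriage frame); the pocket's mouth is 18 mm higher.
- pocket4 (a point): Centre of the floor of carriage pocket 4 of 4 (at x 31, y 26 mm in the carriage frame); the pocket's mouth is 18 mm higher.
- valve (a joint): Clamp lever, a rod 90 mm long with a black ball (radius 13 mm) on a steel block; pivots about the rig's y at rig x -120, y -210, 32 mm above the bench. 0 rad: leans 0.5 rad towards the robot, head raised. 1.0 rad (stop): leans 0.5 rad away, head clamped. Stays where left; about 1 N at the ball moves it. Fully over = within 0.15 rad of its end.
- valve_tip (a point): Centre of the clamp lever's ball, about 111 mm above the bench at either end, 122 mm midway.
- cart1: New filter cartridge (up to four alike; 3 or 4 are present, None if absent), about 0.09 kg, standing upright on the bench: grey round foot 40 mm wide and 16 mm high, above it a black round neck 28 mm wide to grip, total height 46 mm. Origin at the centre of its underside, z up its axis.
- cart2: New filter cartridge (up to four alike; 3 or 4 are present, None if absent), about 0.09 kg, standing upright on the bench: grey round foot 40 mm wide and 16 mm high, above it a black round neck 28 mm wide to grip, total height 46 mm. Origin at the centre of its underside, z up its axis.
- cart3: New filter cartridge (up to four alike; 3 or 4 are present, None if absent), about 0.09 kg, standing upright on the bench: grey round foot 40 mm wide and 16 mm high, above it a black round neck 28 mm wide to grip, total height 46 mm. Origin at the centre of its underside, z up its axis.
- cart4: New filter cartridge (up to four alike; 3 or 4 are present, None if absent), about 0.09 kg, standing upright on the bench: grey round foot 40 mm wide and 16 mm high, above it a black round neck 28 mm wide to grip, total height 46 mm. Origin at the centre of its underside, z up its axis.
- spent1: Tested cartridge, 1 or 2 present (None if absent), standing in a carriage pocket at the start; same shape, size and axes as the new ones: foot 40 mm wide, 16 mm high, neck 28 mm wide, height 46 mm, origin under its centre. Goes into the bin, standing or lying.
- spent2: Tested cartridge, 1 or 2 present (None if absent), standing in a carriage pocket at the start; same shape, size and axes as the new ones: foot 40 mm wide, 16 mm high, neck 28 mm wide, height 46 mm, origin under its centre. Goes into the bin, standing or lying.
- bin: Fixed open grey plastic bin on the bench for tested cartridges, 130 (x) x 120 (y) x 40 mm high, walls and floor about 4 to 5 mm thick, empty at first; origin at the centre of its underside.
- jar: Bystander: closed jar, 60 mm wide, 85 mm tall, origin under its centre; leave it alone.
- spanner: Bystander: spanner 180 mm long lying on the bench, origin under its middle; leave it alone.
- beaker: Bystander: open clear beaker, 70 mm wide, 80 mm tall, origin under its centre; leave it alone.
There are look-alikes about, which are no part of the job. What is shaped like the cart4 but green or yellow is not meant.

How it is judged (in metres and radians):
On the way, in this order (a step that is already met when the one before it is completed fails the run):
1. the clamp lever is pulled fully over towards the robot (below 0.15 rad) (value of joint valve below 0.15 rad), for 0.2 s.
2. the carriage is drawn out against the outer stop (within about 10 mm) (y of carriage in the frame of rig above 0.074 m and value of joint valve below 0.15 rad), for 0.2 s.
3. every tested cartridge is in the bin and every new one fully down and upright in a pocket, the carriage still drawn out (y of carriage in the frame of rig above 0.074 m and z of cart1 in the frame of carriage between 0 and 0.011 m and x of cart1 in the frame of carriage between -0.05 and 0.05 m and y of cart1 in the frame of carriage between -0.045 and 0.045 m and angle between each of cart1, cart2, cart3, cart4's own z axis and vertical below 0.15 rad and z of cart2 in the frame of carriage between 0 and 0.011 m and x of cart2 in the frame of carriage between -0.05 and 0.05 m and y of cart2 in the frame of carriage between -0.045 and 0.045 m and z of cart3 in the frame of carriage between 0 and 0.011 m and x of cart3 in the frame of carriage between -0.05 and 0.05 m and y of cart3 in the frame of carriage between -0.045 and 0.045 m and z of cart4 in the frame of carriage between 0 and 0.011 m and x of cart4 in the frame of carriage between -0.05 and 0.05 m and y of cart4 in the frame of carriage between -0.045 and 0.045 m and z of spent1 in the frame of bin between 0 and 0.03 m and x of spent1 in the frame of bin between -0.06 and 0.06 m and y of spent1 in the frame of bin between -0.055 and 0.055 m and z of spent2 in the frame of bin between 0 and 0.03 m and x of spent2 in the frame of bin between -0.06 and 0.06 m and y of spent2 in the frame of bin between -0.055 and 0.055 m), for 0.3 s.
4. the carriage with all new cartridges is home in the side bay under the head, the lever still at raised (x of carriage in the frame of rig above 0.021 m and y of carriage in the frame of rig below -0.074 m and z of cart1 in the frame of carriage between 0 and 0.011 m and x of cart1 in the frame of carriage between -0.05 and 0.05 m and y of cart1 in the frame of carriage between -0.045 and 0.045 m and angle between each of cart1, cart2, cart3, cart4's own z axis and vertical below 0.15 rad and z of cart2 in the frame of carriage between 0 and 0.011 m and x of cart2 in the frame of carriage between -0.05 and 0.05 m and y of cart2 in the frame of carriage between -0.045 and 0.045 m and z of cart3 in the frame of carriage between 0 and 0.011 m and x of cart3 in the frame of carriage between -0.05 and 0.05 m and y of cart3 in the frame of carriage between -0.045 and 0.045 m and z of cart4 in the frame of carriage between 0 and 0.011 m and x of cart4 in the frame of carriage between -0.05 and 0.05 m and y of cart4 in the frame of carriage between -0.045 and 0.045 m and z of spent1 in the frame of bin between 0 and 0.03 m and x of spent1 in the frame of bin between -0.06 and 0.06 m and y of spent1 in the frame of bin between -0.055 and 0.055 m and z of spent2 in the frame of bin between 0 and 0.03 m and x of spent2 in the frame of bin between -0.06 and 0.06 m and y of spent2 in the frame of bin between -0.055 and 0.055 m and value of joint valve below 0.15 rad), for 0.2 s.
At the end, for the whole second after the job is handed in: Carriage at rest home in the bay (rig x over 21 mm, rig y under -74 mm); every cartridge present upright (0.15 rad) and fully down in a pocket (underside less than 11 mm above the carriage's underside); clamp lever above 0.85 rad (x of carriage in the frame of rig above 0.021 m and y of carriage in the frame of rig below -0.074 m and z of cart1 in the frame of carriage between 0 and 0.011 m and x of cart1 in the frame of carriage between -0.05 and 0.05 m and y of cart1 in the frame of carriage between -0.045 and 0.045 m and angle between each of cart1, cart2, cart3, cart4's own z axis and vertical below 0.15 rad and z of cart2 in the frame of carriage between 0 and 0.011 m and x of cart2 in the frame of carriage between -0.05 and 0.05 m and y of cart2 in the frame of carriage between -0.045 and 0.045 m and z of cart3 in the frame of carriage between 0 and 0.011 m and x of cart3 in the frame of carriage between -0.05 and 0.05 m and y of cart3 in the frame of carriage between -0.045 and 0.045 m and z of cart4 in the frame of carriage between 0 and 0.011 m and x of cart4 in the frame of carriage between -0.05 and 0.05 m and y of cart4 in the frame of carriage between -0.045 and 0.045 m and z of spent1 in the frame of bin between 0 and 0.03 m and x of spent1 in the frame of bin between -0.06 and 0.06 m and y of spent1 in the frame of bin between -0.055 and 0.055 m and z of spent2 in the frame of bin between 0 and 0.03 m and x of spent2 in the frame of bin between -0.06 and 0.06 m and y of spent2 in the frame of bin between -0.055 and 0.055 m and value of joint valve above 0.85 rad and linear speed of carriage below 0.02 m/s); the robot touches nothing.
It fails at once if the carriage is lifted 12 mm or more off its bed (z of carriage in the frame of rig above 0.022 m).
It fails at once if the jar is moved more than 3 cm (distance of jar from where it was at the start of the episode above 0.03 m).
It fails at once if the spanner is moved more than 3 cm (distance of spanner from where it was at the start of the episode above 0.03 m).
It fails at once if the beaker is moved more than 3 cm (distance of beaker from where it was at the start of the episode above 0.03 m).
Of cart1, cart2, cart3, cart4 only 3 to 4 are there at a start; the rules pass over those that are not, and their reading is None.
Of spent1, spent2 only 1 to 2 are there at a start; the rules pass over those that are not, and their reading is None.
At some moment in a run one of cart1, cart2, cart3, cart4 may be knocked a few centimetres aside while the robot is not near it.
It also fails if it takes over 210 s, if anything falls off the work surface, if the arm or the gripper's body presses on something with over 40 N, if the wrist force passes 120 N, or if a joint passes its speed limit or range.

## Working session

There is one attempt and no reset: what is moved stays moved. The work goes in short steps, Python scripts to look and compute and a shell command to move; the robot and the scene stay as the last step left them, time stands still between calls to the robot, and variables do not carry over. Pictures are saved under pics/ and viewed, at most 14 in all, crops included, and the job is handed in when it is done.

```bash
mkdir -p pics; ls; cat > h.py <<'E'
import numpy as np, cv2
from station import r
def cam(n):
    s=r.sense(); c=r.capture(n); 
    if 'T_tool_cam' in c:
        T=np.array(c['T_tool_cam']); R=np.array(s['ee_rot']); p=np.array(s['tcp_pos'])
        c['origin']=R@T[:3,3]+p; c['orientation']=R@T[:3,:3]
    c['o']=np.array(c['origin']); c['R']=np.array(c['orientation'])
    c['f']=c['pixels'].shape[0]/2/np.tan(np.radians(c['fovy'])/2)
    return c
def ray(c,u,v):
    d=c['R']@np.array([(u-c['cx'])/c['f'],(v-c['cy'])/c['f'],1]); return d
def onplane(c,u,v,z):
    d=ray(c,u,v); return c['o']+d*(z-c['o'][2])/d[2]
def proj(c,P):
    q=c['R'].T@(np.array(P)-c['o']); return c['f']*q[0]/q[2]+c['cx'],c['f']*q[1]/q[2]+c['cy']
def save(c,n,box=None,k=1):
    im=c['pixels'][:,:,::-1]
    if box: im=im[box[1]:box[3],box[0]:box[2]]
    cv2.imwrite('pics/'+n,cv2.resize(im,None,fx=k,fy=k,interpolation=cv2.INTER_CUBIC))
E
python3 - <<'E'
from h import *
import pickle
print(r.tip_extent, r.sense())
for n in('scene','top','wrist'):
    c=cam(n); save(c,n+'0.png',k=1.25); pickle.dump(c,open(n+'.pkl','wb')); print(n,c['o'],c['R'].round(3).tolist(),c['f'],c['cx'],c['cy'])
E
```

```text
pics
0.008 {'time_s': 0.0, 'joints': array([-5.13571910e+01,  2.20898818e+01,  3.79073390e-01, -2.77011763e-02,
       -6.84103708e+01, -1.48150172e+01]), 'joint_velocities': array([ 0.05631821, -0.01953789,  0.18489901,  0.10192045, -0.01110136,
        0.04485038]), 'effort': array([-1.47297487e-03, -3.90662634e+01,  1.87397736e+01,  4.21961278e+00,
        1.08628225e-02, -2.23006564e-04]), 'tcp_pos': array([ 0.25225312, -0.57119308,  0.22946736]), 'ee_rot': array([[-9.14835812e-01, -4.03824835e-01, -9.69570208e-04],
       [-4.03825985e-01,  9.14833777e-01,  1.93261031e-03],
       [ 1.06559537e-04,  2.15955876e-03, -9.99997662e-01]]), 'wrist_force': array([-0.25836021, -0.36901373,  0.20076467]), 'moment': array([ 0.02197685, -0.02502427, -0.02981873]), 'gripper_force': 0.0, 'gripper_width': 0.99933672375821}
scene [0.97499198 0.81352217 0.75600321] [[-0.882, 0.267, -0.388], [0.47, 0.519, -0.714], [0.011, -0.812, -0.583]] 407.08404323976686 316.7803511185806 199.11562554822385
top [ 0.43347972 -0.02297001  1.34118774] [[-0.02, -0.997, 0.076], [-1.0, 0.021, 0.008], [-0.01, -0.076, -0.997]] 399.2636324590187 310.90446099008176 202.85325951773018
wrist [ 0.17672119 -0.60493444  0.38406718] [[-0.405, 0.872, 0.277], [0.914, 0.386, 0.123], [0.0, 0.303, -0.953]] 294.66490986768497 317.5746214544159 195.61725736316072
```

View pics/top0.png

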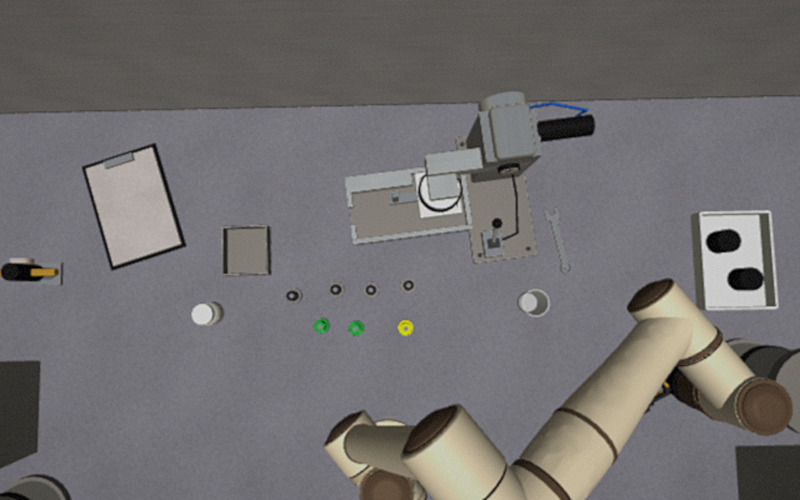

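View pics/scene0.png

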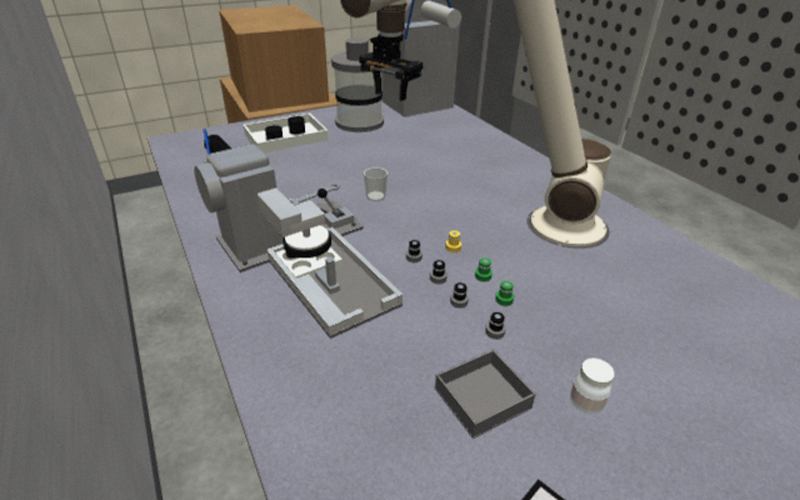

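Pictures (shown at 1.25×): in top, the black-neck cartridges are at (292,296), (335,290), (371,290) and (408,286). Look-alikes are green at (321,326) and (356,328), yellow at (405,328), and two black cylinders in a white tray at (723,240) and (745,279). The bin is at (247,250), the rig at (345–535,150–262) and the lever ball at (497,223). By the description, I choose the four with a black neck and grey foot. Next are close crops and measurements.

```bash
python3 - <<'E'
from h import *
import pickle
c=pickle.load(open('top.pkl','rb'))
save(c,'rig.png',(265,70,445,220),4.4)
save(c,'carts.png',(160,160,360,290),4)
for n,u,v,z in [('c',292,296,.046),('c',335,290,.046),('c',371,290,.046),('c',408,286,.046),('ball',497,223,.111),('bin',247,250,.04),('jar',206,314,.085),('beak',534,302,.08)]:
    print(n,onplane(c,u/1.25,v/1.25,z).round(3))
E
```

```text
c [0.427 0.24  0.046]
c [0.44  0.129 0.046]
c [0.439 0.035 0.046]
c [ 0.447 -0.061  0.046]
ball [ 0.598 -0.283  0.111]
bin [0.55  0.359 0.04 ]
jar [0.387 0.449 0.085]
beak [ 0.4   -0.375  0.08 ]
```

View pics/rig.png

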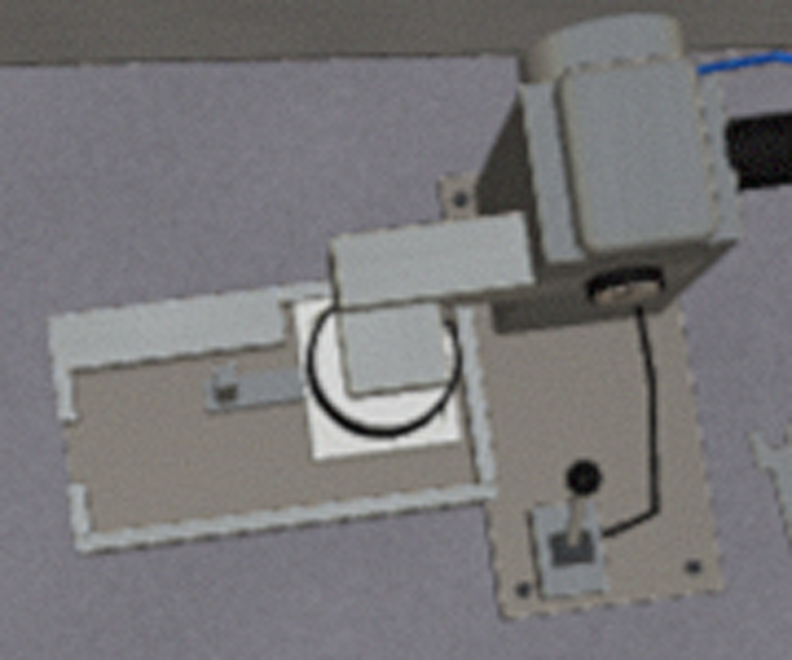

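View pics/carts.png

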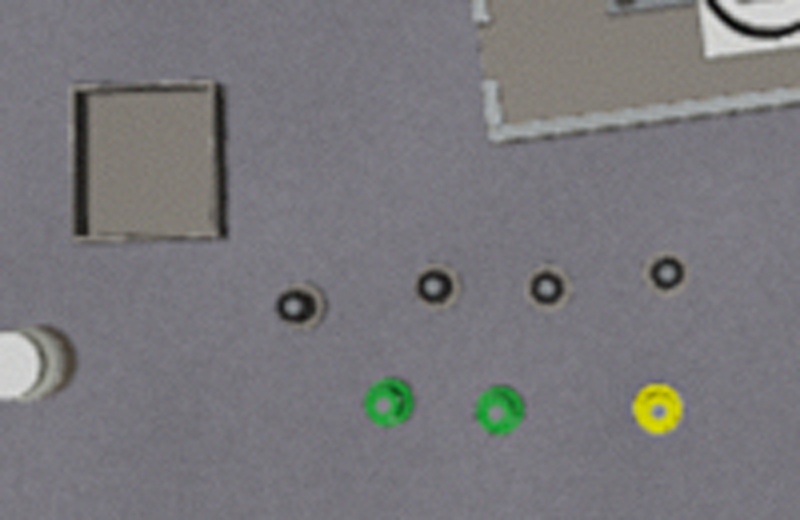

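```bash
cat >> h.py <<'E'
def fit2(A,B):
    A=np.array(A)[:,:2];B=np.array(B)[:,:2]; a=A-A.mean(0);b=B-B.mean(0)
    t=np.arctan2((a[:,0]*b[:,1]-a[:,1]*b[:,0]).sum(),(a*b).sum()); R=np.array([[np.cos(t),-np.sin(t)],[np.sin(t),np.cos(t)]])
    o=B.mean(0)-R@A.mean(0); return t,o,(B-(A@R.T+o))
E
python3 - <<'E'
from h import *
import pickle
c=pickle.load(open('top.pkl','rb'))
L=[((-63,144,36),(87,536)),((63,144,36),(70,372)),((-63,-150,36),(485,487)),((-76.9,-210,111),(584,478)),((30,30,95),(225,378)),((-165,-326,10),(722,590)),((-165,-156,10),(503,617))]
B=[onplane(c,u/4.4+265,v/4.4+70,p[2]/1e3)*1e3 for p,(u,v) in L]
t,o,e=fit2([p for p,_ in L],B); print(t,o.round(1)); print(e.round(1))
R=np.array([[np.cos(t),-np.sin(t)],[np.sin(t),np.cos(t)]])
for n,p in dict(ball=(-76.9,-210),ball0=(-163,-210),stem=(30,30),stem_in=(0,30),stem_out=(0,200),p1=(-31,59),p2=(31,59),p3=(-31,111),p4=(31,111)).items(): print(n,(o+R@p).round(1))
E
```

```text
0.11204814982045878 [649.7 -65.6]
[[ 0.   2.5]
 [-0.9 -0.7]
 [-2.3 -3.4]
 [ 0.  -0.4]
 [ 0.5  0.2]
 [ 0.3  2.2]
 [ 2.3 -0.5]]
ball [ 596.8 -282.8]
ball0 [ 511.3 -292.5]
stem [676.2 -32.4]
stem_in [646.4 -35.7]
stem_out [627.4 133.2]
p1 [612.3 -10.4]
p2 [674.   -3.5]
p3 [606.5  41.3]
p4 [668.1  48.2]
```

```bash
python3 -m jog '1 35 29 0 -8.7;1 35 29 0 -8.7;1 35 29 0 0;1 35 29 0 0;1 35 29 0 0'; python3 -m jog '1 34 29 0 0;1 34 29 0 0;1 34 29 0 0;1 34 28 0 0;1 34 28 0 0';python3 -m jog '1 0 0 0 0;1 0 0 0 0;1 0 0 0 0'; python3 - <<'E'
from h import *
c=cam('wrist');save(c,'w1.png')
E
```

```text
time_s: 0.78
tcp_pos: [0.4284, -0.4255, 0.2302]
ee_rot: [[-0.994, -0.112, -0.0], [-0.112, 0.994, 0.0], [0.0, 0.0, -1.0]]
wrist_force: [0.5, -0.3, -0.6]
gripper_width: 1.0
gripper_force: 0.0
time_s: 1.4
tcp_pos: [0.5983, -0.2826, 0.2301]
ee_rot: [[-0.994, -0.112, -0.001], [-0.112, 0.994, 0.0], [0.001, 0.0, -1.0]]
wrist_force: [-0.2, -1.3, -0.3]
gripper_width: 1.002
gripper_force: 0.0
time_s: 1.78
tcp_pos: [0.5966, -0.2845, 0.2306]
ee_rot: [[-0.994, -0.111, -0.0], [-0.111, 0.994, 0.0], [0.0, 0.0, -1.0]]
wrist_force: [0.2, 0.2, -0.6]
gripper_width: 0.995
gripper_force: 0.0
```

View pics/w1.png

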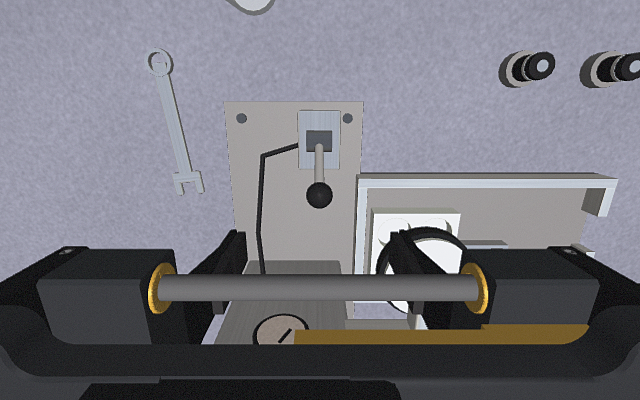

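The wrist view shows the ball at (319,195), centred between the fingers, with the spanner well clear at left. Descend and grip the ball.

```bash
python3 - <<'E'
from h import *
c=cam('wrist');print(onplane(c,319,195,.111).round(4))
E
python3 -m jog '1 0 0 -45 0;1 0 0 -45 0;1 0 2 -30 0;1 0 0 -10 0;1 0 0 0 0'; python3 -m jog '0.2 0 0 0 0;0.2 0 0 0 0;0.2 0 0 0 0;0.2 0 0 0 0;0.2 0 0 0 0'
```

```text
[ 0.6003 -0.2827  0.111 ]
time_s: 2.5
tcp_pos: [0.5975, -0.2822, 0.1009]
ee_rot: [[-0.994, -0.112, 0.0], [-0.112, 0.994, -0.0], [-0.0, -0.0, -1.0]]
wrist_force: [-0.4, 0.7, 0.8]
gripper_width: 0.999
gripper_force: 0.0
time_s: 3.12
tcp_pos: [0.5975, -0.2817, 0.1006]
ee_rot: [[-0.994, -0.112, 0.0], [-0.112, 0.994, -0.0], [-0.0, -0.0, -1.0]]
wrist_force: [-0.1, 0.1, 0.3]
gripper_width: 0.517
gripper_force: 0.0
```

```bash
python3 -m jog '0.2 0 0 0 0;0.2 0 0 0 0;0.2 0 0 0 0;0.2 0 0 0 0;0.2 0 0 0 0'; python3 -m jog '0.2 -10 -1.1 4.7 0;0.2 -10.7 -1.2 3.5 0;0.2 -11 -1.2 2 0;0.2 -11 -1.3 0.7 0;0.2 -11 -1.3 -0.7 0'; python3 -m jog '0.2 -11 -1.2 -2 0;0.2 -10.7 -1.2 -3.5 0;0.2 -10 -1.1 -4.7 0;0.2 -4 -0.5 -2 0;0.2 0 0 0 0'
```

```text
time_s: 3.75
tcp_pos: [0.5976, -0.2828, 0.1006]
ee_rot: [[-0.994, -0.112, 0.0], [-0.112, 0.994, -0.001], [-0.0, -0.001, -1.0]]
wrist_force: [1.6, -6.1, -1.5]
gripper_width: 0.277
gripper_force: 30.0
time_s: 4.38
tcp_pos: [0.5451, -0.2887, 0.1112]
ee_rot: [[-0.994, -0.112, 0.004], [-0.112, 0.994, -0.002], [-0.004, -0.002, -1.0]]
wrist_force: [3.8, -5.3, -2.3]
gripper_width: 0.276
gripper_force: 30.0
time_s: 5.0
tcp_pos: [0.5096, -0.2926, 0.0999]
ee_rot: [[-0.994, -0.112, 0.005], [-0.112, 0.994, -0.002], [-0.004, -0.003, -1.0]]
wrist_force: [2.1, -5.2, 2.8]
gripper_width: 0.276
gripper_force: 30.1
```

```bash
python3 -m jog '1 0 0 0 0;1 0 0 0 0;1 0 0 0 0;1 0 0 0 0;1 0 0 40 0'; python3 -m jog '1 0 0 40 -9;1 0 0 40 -9;1 0 50 0 -9;1 0 50 0 -9;1 0 50 0 -9'; python3 -m jog '1 0 50 0 -9;1 0 61 0 -9;1 50 0 0 -9;1 50 0 0 -9;1 50 0 0 -9';  python3 -m jog '1 15 0 0 0;1 0 0 0 0;1 0 0 0 0'; python3 - <<'E'
from h import *
import pickle
print(r.sense()['joints'].round(1))
c=cam('wrist');save(c,'w2.png');pickle.dump(c,open('w2.pkl','wb')); t=cam('top');pickle.dump(t,open('top2.pkl','wb'))
save(t,'t2.png',(265,70,445,220),2)
E
```

```text
time_s: 5.62
tcp_pos: [0.5055, -0.2907, 0.1355]
ee_rot: [[-0.994, -0.111, -0.009], [-0.111, 0.994, 0.003], [0.008, 0.004, -1.0]]
wrist_force: [0.2, -0.1, -0.1]
gripper_width: 0.759
gripper_force: 0.0
time_s: 6.25
tcp_pos: [0.5075, -0.1404, 0.2185]
ee_rot: [[-0.778, 0.628, -0.0], [0.628, 0.778, 0.0], [0.001, -0.0, -1.0]]
wrist_force: [0.5, 0.3, -0.3]
gripper_width: 1.003
gripper_force: 0.0
time_s: 6.88
tcp_pos: [0.6623, -0.0567, 0.2168]
ee_rot: [[-0.166, 0.986, -0.004], [0.985, 0.166, 0.042], [0.042, 0.003, -0.999]]
wrist_force: [0.9, 0.4, 0.6]
gripper_width: 0.998
gripper_force: 0.0
time_s: 7.25
tcp_pos: [0.675, -0.0589, 0.2167]
ee_rot: [[-0.165, 0.986, -0.005], [0.985, 0.165, 0.04], [0.041, 0.002, -0.999]]
wrist_force: [0.2, 0.1, 0.5]
gripper_width: 1.001
gripper_force: 0.0
[   7.6   28.     8.8   -2.5  -70.8 -177.3]
```

View pics/w2.png

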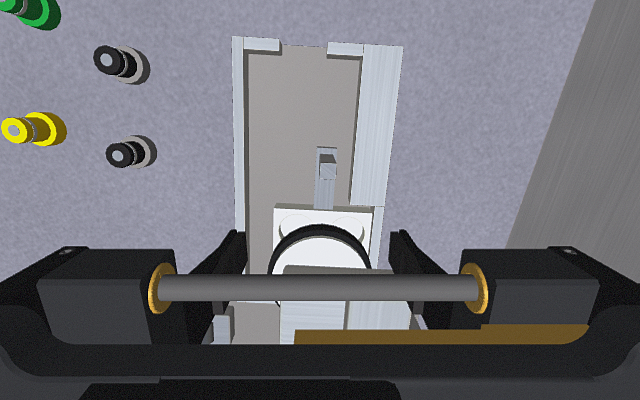

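The wrist view shows the stem top at about (328,170), the tail, and the head over the carriage. Joint 6 is at its limit in this orientation, so I turn the hand half round (same grasp) and measure the stem again.

```bash
python3 -m jog '1 0 0 5 10.4;1 0 0 5 10.4;1 0 0 0 10.4;1 0 0 0 10.4;1 0 0 0 10.4'; python3 -m jog '1 0 0 0 10.4;1 0 0 0 10.4;1 0 0 0 10.4;1 0 0 0 10.4;1 0 0 0 10.4'; python3 -m jog '1 0 0 0 10.4;1 0 0 0 10.4;1 0 0 0 10.4;1 0 0 0 10.4;1 0 0 0 10.4';python3 -m jog '1 0 0 0 10.4;1 0 0 0 10.4;1 0 0 0 0;1 0 0 0 0'; python3 - <<'E'
from h import *
import pickle
print(r.sense()['joints'].round(1))
c=pickle.load(open('w2.pkl','rb')); print(onplane(c,328,168,.095))
c=cam('top');pickle.dump(c,open('top2.pkl','wb')); save(c,'t2.png',(265,70,445,220),3)
E
```

```text
time_s: 7.98
tcp_pos: [0.6752, -0.0588, 0.2277]
ee_rot: [[-0.881, 0.472, -0.033], [0.471, 0.882, 0.022], [0.04, 0.004, -0.999]]
wrist_force: [0.1, -1.1, -0.6]
gripper_width: 0.999
gripper_force: 0.0
time_s: 8.6
tcp_pos: [0.6752, -0.0588, 0.2276]
ee_rot: [[-0.914, -0.405, -0.038], [-0.404, 0.915, -0.013], [0.04, 0.003, -0.999]]
wrist_force: [0.6, 0.7, -0.0]
gripper_width: 1.001
gripper_force: 0.0
time_s: 9.22
tcp_pos: [0.6752, -0.0588, 0.2277]
ee_rot: [[-0.244, -0.97, -0.012], [-0.969, 0.244, -0.038], [0.04, 0.003, -0.999]]
wrist_force: [-0.8, -0.2, -0.1]
gripper_width: 1.002
gripper_force: 0.0
time_s: 9.72
tcp_pos: [0.6756, -0.059, 0.2273]
ee_rot: [[0.107, -0.994, 0.002], [-0.993, -0.107, -0.04], [0.04, 0.003, -0.999]]
wrist_force: [-0.6, 0.1, -0.4]
gripper_width: 1.001
gripper_force: 0.0
[  9.7  27.3   7.4   2.4 -70.4  -4.3]
[ 0.68158569 -0.02923478  0.095     ]
```

View pics/t2.png

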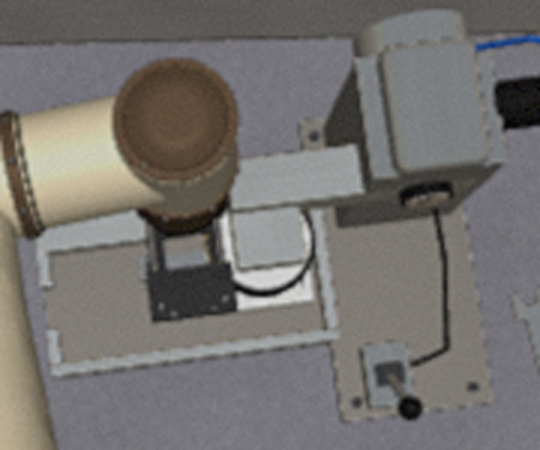

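```bash
python3 -m jog '1 3 28 0 0;1 0 0 -40 0;1 0 0 -40 0;1 0 0 -40 0;1 0 0 -30 0'; python3 -m jog '1 0 0 0 0;1 0 0 -2 0;1 0 0 0 0'; python3 - <<'E'
from h import *
c=cam('scene');save(c,'s3.png',(180,120,360,290),3.3)
E
```

```text
time_s: 10.4
tcp_pos: [0.6782, -0.0312, 0.0749]
ee_rot: [[0.108, -0.994, -0.001], [-0.993, -0.108, -0.041], [0.04, 0.005, -0.999]]
wrist_force: [1.2, -0.2, -0.1]
gripper_width: 1.001
gripper_force: 0.0
time_s: 10.78
tcp_pos: [0.68, -0.0311, 0.0766]
ee_rot: [[0.109, -0.994, 0.004], [-0.993, -0.109, -0.04], [0.04, 0.0, -0.999]]
wrist_force: [-0.2, -0.3, -0.1]
gripper_width: 1.002
gripper_force: 0.0
```

View pics/s3.png

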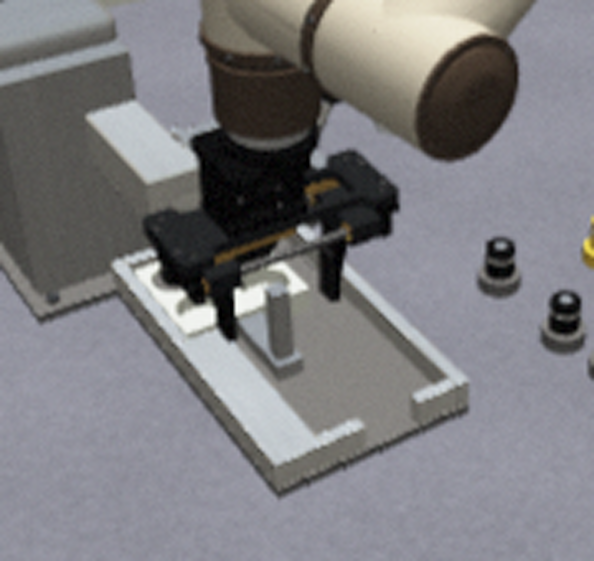

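The stem (about 280,300 in the crop) stands midway between the fingertips (228,338) and (330,298). Closing.

```bash
python3 -m jog '0.1 0 0 0 0;0.1 0 0 0 0;0.1 0 0 0 0;0.1 0 0 0 0;0.1 0 0 0 0'; python3 -m jog '0.1 0 0 0 0;0.1 0 0 0 0;0.1 0 0 0 0;0.1 0 0 0 0;0.1 0 0 0 0';python3 -m jog '0.1 0 0 0 0;0.1 0 0 0 0'
```

```text
time_s: 11.45
tcp_pos: [0.6789, -0.0312, 0.0747]
ee_rot: [[0.109, -0.994, 0.001], [-0.993, -0.109, -0.04], [0.04, 0.003, -0.999]]
wrist_force: [0.1, 0.0, 0.6]
gripper_width: 0.515
gripper_force: 0.0
time_s: 12.08
tcp_pos: [0.6792, -0.0312, 0.0748]
ee_rot: [[0.11, -0.994, 0.002], [-0.993, -0.11, -0.04], [0.04, 0.003, -0.999]]
wrist_force: [1.5, -0.5, -0.3]
gripper_width: 0.178
gripper_force: 30.0
time_s: 12.32
tcp_pos: [0.6793, -0.0312, 0.0748]
ee_rot: [[0.11, -0.994, 0.002], [-0.993, -0.11, -0.04], [0.04, 0.003, -0.999]]
wrist_force: [2.7, 0.5, -0.7]
gripper_width: 0.18
gripper_force: 30.0
```

```bash
python3 -m jog '0.1 -5 -0.6 0 0;0.1 -7 -0.8 0 0;0.1 -7 -0.8 0 0;0.1 -7 -0.8 0 0;0.1 -4 -0.4 0 0'; python3 -m jog '0.1 0 0 0 0;0.1 0 0 0 0'; python3 -m jog '0.1 -0.5 5 0 0;0.1 -1.1 10 0 0;0.1 -1.3 12 0 0;0.1 -1.3 12 0 0;0.1 -1.3 12 0 0'
```

```text
time_s: 12.95
tcp_pos: [0.6482, -0.0347, 0.0748]
ee_rot: [[0.109, -0.994, 0.001], [-0.993, -0.109, -0.04], [0.04, 0.004, -0.999]]
wrist_force: [1.8, 0.2, -2.8]
gripper_width: 0.187
gripper_force: 30.0
time_s: 13.2
tcp_pos: [0.6484, -0.0347, 0.0748]
ee_rot: [[0.109, -0.994, -0.0], [-0.993, -0.109, -0.041], [0.04, 0.005, -0.999]]
wrist_force: [-0.4, 1.2, 0.1]
gripper_width: 0.18
gripper_force: 30.0
time_s: 13.82
tcp_pos: [0.6433, 0.0174, 0.0748]
ee_rot: [[0.11, -0.994, 0.001], [-0.993, -0.11, -0.041], [0.04, 0.003, -0.999]]
wrist_force: [0.3, -1.8, -0.7]
gripper_width: 0.183
gripper_force: 30.0
```

```bash
python3 -m jog '0.1 -1.3 12 0 0;0.1 -1.4 12 0 0;0.1 -1.3 12 0 0;0.1 -1.4 12 0 0;0.1 -1.3 12 0 0'; python3 -m jog '0.1 -1.3 12 0 0;0.1 -1.4 12 0 0;0.1 -1.3 12 0 0;0.1 -1.4 12 0 0;0.1 -0.5 5 0 0'; python3 -m jog '0.1 -0.3 3 0 0;0.1 -0.2 2 0 0;0.1 0 0 0 0'
```

```text
time_s: 14.45
tcp_pos: [0.6366, 0.0771, 0.0748]
ee_rot: [[0.109, -0.994, 0.001], [-0.993, -0.109, -0.041], [0.04, 0.003, -0.999]]
wrist_force: [-0.0, -2.5, 0.5]
gripper_width: 0.177
gripper_force: 30.0
time_s: 15.08
tcp_pos: [0.6307, 0.1303, 0.0748]
ee_rot: [[0.11, -0.994, 0.001], [-0.993, -0.11, -0.04], [0.04, 0.003, -0.999]]
wrist_force: [-0.3, -2.8, 0.1]
gripper_width: 0.178
gripper_force: 30.0
time_s: 15.45
tcp_pos: [0.6304, 0.1345, 0.0748]
ee_rot: [[0.109, -0.994, 0.001], [-0.993, -0.109, -0.04], [0.04, 0.003, -0.999]]
wrist_force: [-0.2, -1.1, 0.0]
gripper_width: 0.181
gripper_force: 30.0
```

```bash
python3 -m jog '0.1 -0.2 2 0 0;0.1 -0.2 2 0 0;0.1 0 0 0 0'; python3 -m jog '1 0 0 0 0;1 0 0 0 0;1 0 0 0 0;1 0 0 0 0;1 0 0 0 0'; python3 -m jog '1 0 0 40 0;1 0 0 40 0;1 -10 0 40 0;1 0 0 40 0;1 0 0 0 0'; python3 -m jog '1 0 0 0 0;1 0 0 0 0'; python3 - <<'E'
from h import *
import pickle
c=cam('wrist');save(c,'w4.png',k=1.25);pickle.dump(c,open('w4.pkl','wb'))
E
```

```text
time_s: 15.82
tcp_pos: [0.6301, 0.1383, 0.0748]
ee_rot: [[0.109, -0.994, 0.001], [-0.993, -0.109, -0.04], [0.04, 0.003, -0.999]]
wrist_force: [0.7, -2.6, 0.0]
gripper_width: 0.181
gripper_force: 30.0
time_s: 16.45
tcp_pos: [0.63, 0.1385, 0.0748]
ee_rot: [[0.109, -0.994, 0.001], [-0.993, -0.109, -0.04], [0.04, 0.003, -0.999]]
wrist_force: [0.2, 0.8, 0.9]
gripper_width: 0.665
gripper_force: 0.0
time_s: 17.08
tcp_pos: [0.6217, 0.139, 0.2394]
ee_rot: [[0.11, -0.994, 0.01], [-0.993, -0.11, -0.037], [0.038, -0.005, -0.999]]
wrist_force: [0.8, -0.0, 0.3]
gripper_width: 1.001
gripper_force: 0.0
time_s: 17.32
tcp_pos: [0.6193, 0.1381, 0.2332]
ee_rot: [[0.109, -0.994, -0.002], [-0.993, -0.109, -0.042], [0.041, 0.006, -0.999]]
wrist_force: [0.3, -0.4, -0.1]
gripper_width: 0.999
gripper_force: 0.0
```

View pics/w4.png

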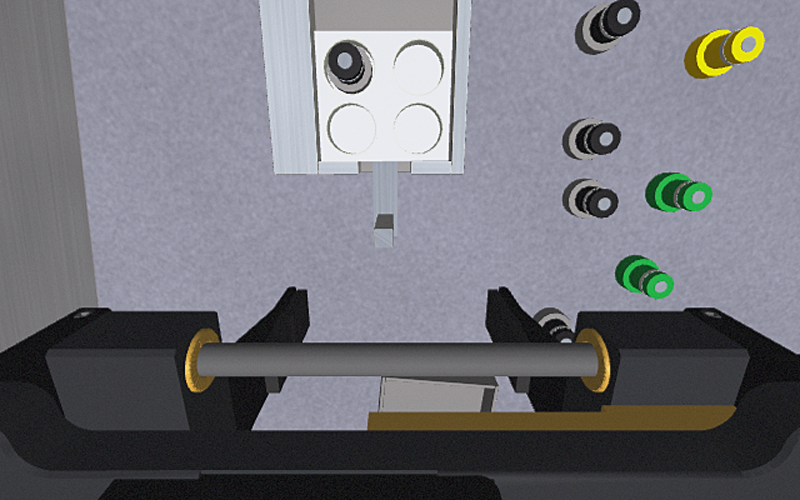

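The wrist view shows the carriage against the stops. One tested cartridge stands in pocket 2, top at about (344,61). The empty pockets are p1 (417,66), p4 (352,130) and p3 (417,129), and new cartridge tops are at (622,17), (607,138) and (603,204).

```bash
cat >> h.py <<'E'
def blob(c,u,v,cond,rad=14):
    g=c['pixels'].astype(int); yy,xx=np.mgrid[:g.shape[0],:g.shape[1]]
    m=(cond(g)&((xx-u)**2+(yy-v)**2<rad**2)).astype(np.uint8)
    n,l,s,cc=cv2.connectedComponentsWithStats(m); k=1+np.argmax(s[1:,4]); return cc[k],s[k,4]
E
python3 - <<'E'
from h import *
import pickle
c=pickle.load(open('w4.pkl','rb'))
P={}
for n,u,v,z in [('spent',344,61,.062),('ca',622,17,.046),('cb',607,138,.046),('cc',603,204,.046)]:
    (a,b),s=blob(c,u/1.25,v/1.25,lambda g:(g.min(2)>110)&(g.max(2)-g.min(2)<25),7); print(n,(a*1.25).round(1),(b*1.25).round(1),s,(onplane(c,a,b,z)*1e3).round(1))
for n,u,v in [('p1',417,66),('p3',417,129),('p4',352,130)]:
    P[n]=onplane(c,u/1.25,v/1.25,.034)*1e3; print(n,P[n].round(1))
# carriage corners (z .034) and stem top (.095)
for n,u,v,z in [('a',315,32,.034),('b',452,30,.034),('c',451,161,.034),('d',319,162,.034),('stem',384,237,.095)]:
    P[n]=onplane(c,u/1.25,v/1.25,z)*1e3; print(n,P[n].round(1))
t,o,e=fit2([(-31,-26),(-31,26),(31,26),(0,115),(60,-55),(-60,-55),(-60,55),(60,55)],[P[k] for k in('p1','p3','p4','stem','a','b','c','d')]);print(t,o,e.round(1))
R=np.array([[np.cos(t),-np.sin(t)],[np.sin(t),np.cos(t)]])
for p in [(-31,-26),(31,-26),(-31,26),(31,26)]: print((o+R@p).round(1))
g=cv2.cvtColor(c['pixels'],cv2.COLOR_RGB2GRAY)[15:140,240:380]
h=cv2.HoughCircles(cv2.resize(g,None,fx=4,fy=4,interpolation=cv2.INTER_CUBIC),cv2.HOUGH_GRADIENT,2,120,param1=100,param2=30,minRadius=60,maxRadius=95)
if h is not None:
  for x,y,q in h[0]: print('H',x/4+240,y/4+15,q/4,(onplane(c,x/4+240,y/4+15,.034)*1e3).round(1))
E
```

```text
spent 344.1 60.2 119 [6.778e+02 5.000e-01 6.200e+01]
ca 623.4 16.0 104 [451.5 -61.9  46. ]
cb 605.6 138.6 89 [441.   35.6  46. ]
cc 604.0 203.5 78 [427.3  93.4  46. ]
p1 [617.3  -7.3  34. ]
p3 [610.7  45.7  34. ]
p4 [670.4  53.3  34. ]
a [708.6 -24.2  34. ]
b [590.7 -39.   34. ]
c [575.1  70.9  34. ]
d [699.1  85.5  34. ]
stem [630.4 136.2  95. ]
0.11957764875681552 [643.73482706  23.09774445] [[ 1.3 -0.9]
 [ 0.8  0.5]
 [-1.   0.6]
 [ 0.4 -1.1]
 [-1.2  0.2]
 [-0.  -0.4]
 [-2.5  0.3]
 [ 2.3  0.7]]
[616.1  -6.4]
[677.6   1. ]
[609.9  45.2]
[671.4  52.6]
H 334.25 102.25 19.45 [610.1  44.6  34. ]
H 279.75 52.25 20.55 [676.7  -1.2  34. ]
H 282.75 103.25 19.15 [669.1  52.3  34. ]
H 334.75 52.25 20.15 [616.1  -8.   34. ]
H 304.75 71.25 23.45 [647.2  15.2  34. ]
H 250.75 75.25 23.45 [707.4  26.2  34. ]
H 305.25 31.25 16.8 [650.7 -25.2  34. ]
H 357.25 73.75 19.05 [588.1  11.3  34. ]
H 350.25 133.25 21.25 [586.8  77.4  34. ]
H 269.75 134.75 15.2 [681.6  89.6  34. ]
H 379.75 52.25 17.4 [566.5 -13.5  34. ]
H 379.75 103.25 20.15 [557.5  39.9  34. ]
H 308.75 134.25 20.7 [635.6  83.9  34. ]
```

```bash
python3 -m jog '0.7 12 -28 0 0;0.7 12 -28 0 0;0.7 12 -28 0 0;0.7 12 -28 0 0;0.7 10.5 -25.5 0 0'; python3 -m jog '0.7 0 0 -50 0;0.7 0 0 -50 0;0.7 0 0 -40 0;0.7 0 0 0 0;0.7 0 0 0 0'
```

```text
time_s: 18.0
tcp_pos: [0.6786, -0.0002, 0.2335]
ee_rot: [[0.109, -0.994, -0.001], [-0.993, -0.109, -0.041], [0.041, 0.005, -0.999]]
wrist_force: [-0.2, -0.1, -0.4]
gripper_width: 0.707
gripper_force: 0.0
time_s: 18.62
tcp_pos: [0.6797, 0.001, 0.0962]
ee_rot: [[0.11, -0.994, 0.004], [-0.993, -0.11, -0.041], [0.041, 0.001, -0.999]]
wrist_force: [0.6, -0.1, 1.2]
gripper_width: 0.697
gripper_force: 0.0
```

```bash
python3 -m jog '0.7 0 0 -24 0;0.7 -1 0 -22 0;0.7 0 0 0 0;0.7 0 0 0 0'; python3 -m jog '0.15 0 0 0 0;0.15 0 0 0 0;0.15 0 0 0 0;0.15 0 0 0 0;0.15 0 0 0 0'; python3 -m jog '0.15 0 0 0 0;0.15 0 0 0 0'
```

```text
time_s: 19.12
tcp_pos: [0.6791, 0.0011, 0.0513]
ee_rot: [[0.11, -0.994, 0.005], [-0.993, -0.11, -0.04], [0.04, -0.001, -0.999]]
wrist_force: [0.7, -0.4, 0.8]
gripper_width: 0.7
gripper_force: 0.0
time_s: 19.75
tcp_pos: [0.6773, 0.0008, 0.0488]
ee_rot: [[0.109, -0.994, 0.001], [-0.993, -0.109, -0.041], [0.04, 0.004, -0.999]]
wrist_force: [-0.3, -0.4, 0.6]
gripper_width: 0.316
gripper_force: 30.0
time_s: 20.0
tcp_pos: [0.6773, 0.0008, 0.0488]
ee_rot: [[0.109, -0.994, 0.001], [-0.993, -0.109, -0.041], [0.04, 0.004, -0.999]]
wrist_force: [-0.9, -0.0, 1.4]
gripper_width: 0.31
gripper_force: 30.0
```

```bash
python3 -m jog '0.15 0 0 10 0;0.15 0 0 20 0;0.15 0 0 40 0;0.15 0 0 40 0;0.15 -16 45 0 0'; python3 -m jog '0.15 -16 45 0 0;0.15 -16 45 0 0;0.15 -16 45 0 0;0.15 -16 45 0 0;0.15 -16 45 0 0';python3 -m jog '0.15 -16 45 0 0;0.15 -15 43 0 0;0.15 0 0 -50 0;0.15 0 0 -45 0;0.15 0 0 0 0';python3 -m jog '0.15 0 0 0 0;0.5 0 0 0 0;0.5 0 0 0 0;0.5 0 0 0 0;0.5 0 0 0 0'
```

```text
time_s: 20.62
tcp_pos: [0.6646, 0.0446, 0.1638]
ee_rot: [[0.105, -0.994, 0.011], [-0.994, -0.106, -0.039], [0.04, -0.007, -0.999]]
wrist_force: [0.2, 1.1, -1.7]
gripper_width: 0.313
gripper_force: 30.0
time_s: 21.25
tcp_pos: [0.5809, 0.2724, 0.1594]
ee_rot: [[0.109, -0.994, 0.002], [-0.993, -0.109, -0.04], [0.04, 0.002, -0.999]]
wrist_force: [0.9, 0.1, -1.2]
gripper_width: 0.313
gripper_force: 30.0
time_s: 21.88
tcp_pos: [0.5483, 0.357, 0.0602]
ee_rot: [[0.109, -0.994, -0.005], [-0.993, -0.109, -0.046], [0.046, 0.01, -0.999]]
wrist_force: [0.4, -0.1, -0.7]
gripper_width: 0.314
gripper_force: 30.0
time_s: 22.5
tcp_pos: [0.5506, 0.359, 0.0642]
ee_rot: [[0.109, -0.994, 0.002], [-0.993, -0.109, -0.04], [0.04, 0.003, -0.999]]
wrist_force: [1.1, 0.4, 0.5]
gripper_width: 0.496
gripper_force: 0.0
```

```bash
python3 -m jog '0.7 0 0 45 0;0.7 0 0 50 0;0.7 0 0 45 0;0.7 0 0 0 0'; python3 - <<'E'
from h import *
import pickle
c=cam('top');save(c,'t5.png',(160,160,360,290),3);pickle.dump(c,open('top5.pkl','wb'))
c=cam('wrist');pickle.dump(c,open('w5.pkl','wb'))
E
```

```text
time_s: 23.0
tcp_pos: [0.5523, 0.3604, 0.2091]
ee_rot: [[0.11, -0.994, 0.009], [-0.993, -0.11, -0.034], [0.035, -0.005, -0.999]]
wrist_force: [0.2, 0.5, -0.1]
gripper_width: 0.696
gripper_force: 0.0
```

View pics/t5.png

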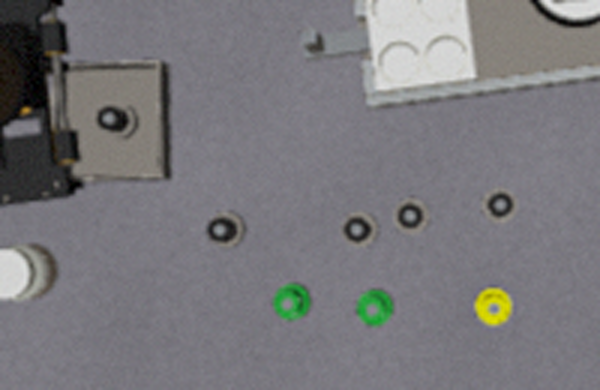

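The tested cartridge stands in the bin at crop (115,120). One new cartridge was knocked aside to about (357,229), between the others. I hover over the leftmost one and measure it.

```bash
python3 -m jog '0.7 -25 -24 0 0;0.7 -25 -24 0 0;0.7 -25 -24 0 0;0.7 -25 -24 0 0;0.7 -25 -24 0 0'; python3 -m jog '0.7 0 0 0 0;0.7 0 0 0 0;0.7 0 0 0 0'; cat >> h.py <<'E'
def tops(z=.046):
    c=cam('wrist'); g=c['pixels'].astype(int); s=r.sense()['tcp_pos']*1e3
    m=((g.max(2)<60)).astype(np.uint8); m[240:]=0
    n,l,st,cc=cv2.connectedComponentsWithStats(m); print('tcp',s.round(1))
    for k in range(1,n):
        if 150<st[k,4]<3000 and st[k,1]+st[k,3]<238:
            u,v=cc[k]; 
            try: (a,b),q=blob(c,u,v,lambda g:(g.min(2)>110)&(g.max(2)-g.min(2)<25),12)
            except Exception: continue
            p=onplane(c,a,b,z)*1e3; print('neck px',(u.round(),v.round()),st[k,4],'top px',a.round(1),b.round(1),q,'world',p.round(1),'shift',(p-s).round(1)[:2])
    return c
E
python3 -c "
from h import *
tops()"
```

```text
time_s: 23.72
tcp_pos: [0.4238, 0.2373, 0.2019]
ee_rot: [[0.109, -0.994, -0.002], [-0.993, -0.109, -0.043], [0.043, 0.006, -0.999]]
wrist_force: [-0.4, 0.1, -0.7]
gripper_width: 0.7
gripper_force: 0.0
time_s: 24.1
tcp_pos: [0.4259, 0.2394, 0.2032]
ee_rot: [[0.109, -0.994, 0.001], [-0.993, -0.109, -0.041], [0.041, 0.004, -0.999]]
wrist_force: [-0.6, 0.5, -0.8]
gripper_width: 0.705
gripper_force: 0.0
tcp [425.9 239.3 203.2]
neck px (np.float64(332.0), np.float64(42.0)) 424 top px 332.4 42.8 130 world [428.   93.5  46. ] shift [   2.1 -145.9]
neck px (np.float64(314.0), np.float64(187.0)) 398 top px 313.9 190.0 92 world [430.1 241.9  46. ] shift [4.2 2.6]
```

```bash
python3 -m jog '0.7 4 2.5 -50 0;0.7 0 0 -50 0;0.7 0 0 -45 0;0.7 0 0 -20 0;0.7 0 0 0 0'; python3 -m jog '0.7 0 0 0 0;0.7 0 0 -6 0;0.7 0 0 0 0'
```

```text
time_s: 24.78
tcp_pos: [0.429, 0.2407, 0.0369]
ee_rot: [[0.109, -0.994, -0.002], [-0.993, -0.109, -0.044], [0.044, 0.007, -0.999]]
wrist_force: [0.2, 0.1, 0.3]
gripper_width: 0.7
gripper_force: 0.0
time_s: 25.15
tcp_pos: [0.4295, 0.2415, 0.0331]
ee_rot: [[0.109, -0.994, 0.002], [-0.993, -0.109, -0.04], [0.04, 0.003, -0.999]]
wrist_force: [0.7, -0.3, -0.1]
gripper_width: 0.702
gripper_force: 0.0
```

```bash
python3 -m jog '0.15 0 0 0 0;0.15 0 0 0 0;0.15 0 0 0 0;0.15 0 0 0 0;0.15 0 0 0 0'; python3 -m jog '0.15 0 0 0 0;0.15 0 0 20 0;0.15 0 0 50 0;0.15 0 0 50 0;0.15 0 0 0 0';  python3 -m jog '0.15 40 -31.5 0 0;0.15 40 -31.5 0 0;0.15 40 -31.5 0 0;0.15 40 -31.5 0 0;0.15 40 -31.5 0 0'; python3 -m jog '0.15 41 -31.5 0 0;0.15 0 0 0 0;0.15 0 0 -40 0;0.15 0 0 0 0;0.15 0 0 0 0'
```

```text
time_s: 25.78
tcp_pos: [0.4294, 0.2414, 0.0328]
ee_rot: [[0.109, -0.994, 0.001], [-0.993, -0.109, -0.04], [0.04, 0.003, -0.999]]
wrist_force: [0.1, 0.5, -0.0]
gripper_width: 0.31
gripper_force: 30.0
time_s: 26.4
tcp_pos: [0.4314, 0.2433, 0.1567]
ee_rot: [[0.11, -0.994, 0.008], [-0.993, -0.11, -0.034], [0.034, -0.004, -0.999]]
wrist_force: [-0.1, -0.6, -0.7]
gripper_width: 0.31
gripper_force: 30.0
time_s: 27.02
tcp_pos: [0.6298, 0.0825, 0.1509]
ee_rot: [[0.109, -0.994, -0.002], [-0.993, -0.109, -0.041], [0.041, 0.006, -0.999]]
wrist_force: [-0.9, 1.0, -0.5]
gripper_width: 0.312
gripper_force: 30.0
time_s: 27.65
tcp_pos: [0.6705, 0.0529, 0.1134]
ee_rot: [[0.111, -0.994, 0.002], [-0.993, -0.111, -0.041], [0.041, 0.003, -0.999]]
wrist_force: [0.9, 0.2, 0.2]
gripper_width: 0.314
gripper_force: 30.0
```

```bash
python3 -m jog '0.15 0 0 -22 0;0.15 0 0 -22 0;0.15 0 0 0 0;0.15 0 0 -6 0;0.15 0 0 -4 0'; python3 -m jog '0.15 0 0 -4 0;0.15 0 0 -4 0;0.15 0 0 -2 0;0.15 0 0 0 0'
```

```text
time_s: 28.28
tcp_pos: [0.6712, 0.0527, 0.0599]
ee_rot: [[0.11, -0.994, 0.003], [-0.993, -0.11, -0.04], [0.04, 0.001, -0.999]]
wrist_force: [1.1, -0.6, -1.3]
gripper_width: 0.315
gripper_force: 30.0
time_s: 28.78
tcp_pos: [0.6705, 0.0524, 0.0489]
ee_rot: [[0.109, -0.994, 0.001], [-0.993, -0.109, -0.04], [0.04, 0.003, -0.999]]
wrist_force: [-0.4, 0.6, 0.5]
gripper_width: 0.318
gripper_force: 30.0
```

Seated without force. Release and move to hover over the next one.

```bash
python3 -m jog '0.5 0 0 0 0;0.5 0 0 0 0;0.5 0 0 0 0;0.5 0 0 20 0;0.5 0 0 50 0'; python3 -m jog '0.6 -20 4 50 0;0.6 -45 8 35 0;0.6 -45 8 0 0;0.6 -45 8 0 0;0.6 -45 7 0 0'; python3 -m jog '0.6 -42 6 0 0;0.6 0 0 0 0;0.6 0 0 0 0;0.6 0 0 0 0'; python3 -c "
from h import *
tops()"
```

```text
time_s: 29.4
tcp_pos: [0.6686, 0.0519, 0.1165]
ee_rot: [[0.109, -0.994, -0.006], [-0.993, -0.109, -0.042], [0.041, 0.01, -0.999]]
wrist_force: [0.7, -0.4, 0.8]
gripper_width: 0.501
gripper_force: 0.0
time_s: 30.02
tcp_pos: [0.4691, 0.0875, 0.2041]
ee_rot: [[0.109, -0.994, 0.002], [-0.993, -0.109, -0.04], [0.04, 0.002, -0.999]]
wrist_force: [0.4, 0.3, 0.5]
gripper_width: 0.601
gripper_force: 0.0
time_s: 30.52
tcp_pos: [0.4294, 0.0935, 0.2038]
ee_rot: [[0.109, -0.994, 0.002], [-0.993, -0.109, -0.04], [0.04, 0.003, -0.999]]
wrist_force: [-0.1, -0.8, -0.1]
gripper_width: 0.602
gripper_force: 0.0
tcp [429.3  93.4 203.6]
neck px (np.float64(313.0), np.float64(32.0)) 607 top px 312.8 29.2 133 world [451.7 -62.1  46. ] shift [  22.5 -155.6]
neck px (np.float64(83.0), np.float64(126.0)) 594 top px 78.6 126.4 118 world [684.5  55.2  46. ] shift [255.2 -38.2]
neck px (np.float64(105.0), np.float64(125.0)) 257 top px 112.7 122.7 82 world [649.   47.6  46. ] shift [219.7 -45.9]
neck px (np.float64(313.0), np.float64(134.0)) 376 top px 312.8 133.6 107 world [441.3  35.8  46. ] shift [ 12.  -57.6]
neck px (np.float64(319.0), np.float64(186.0)) 400 top px 319.7 188.3 89 world [427.5  93.7  46. ] shift [-1.8  0.3]
```

```bash
python3 -m jog '0.6 -2 0 -50 0;0.6 0 0 -50 0;0.6 0 0 -45 0;0.6 0 0 -26 0;0.6 0 0 0 0'; python3 -m jog '0.6 0 0 0 0;0.15 0 0 0 0;0.15 0 0 0 0;0.15 0 0 0 0;0.15 0 0 0 0';python3 -m jog '0.15 0 0 0 0;0.15 0 0 0 0'
```

```text
time_s: 31.2
tcp_pos: [0.4257, 0.0924, 0.0309]
ee_rot: [[0.109, -0.994, -0.004], [-0.993, -0.108, -0.044], [0.043, 0.008, -0.999]]
wrist_force: [0.8, 0.5, -0.3]
gripper_width: 0.602
gripper_force: 0.0
time_s: 31.82
tcp_pos: [0.4267, 0.0936, 0.0333]
ee_rot: [[0.11, -0.994, 0.002], [-0.993, -0.11, -0.04], [0.04, 0.002, -0.999]]
wrist_force: [-1.0, -0.3, 4.2]
gripper_width: 0.315
gripper_force: 30.0
time_s: 32.08
tcp_pos: [0.4267, 0.0935, 0.0333]
ee_rot: [[0.11, -0.994, 0.002], [-0.993, -0.11, -0.04], [0.04, 0.003, -0.999]]
wrist_force: [-1.1, 1.4, 5.5]
gripper_width: 0.313
gripper_force: 30.0
```

```bash
python3 -m jog '0.15 0 0 20 0;0.15 0 0 50 0;0.15 0 0 50 0;0.15 46 -12 0 0;0.15 46 -12 0 0';  python3 -m jog '0.15 46 -12 0 0;0.15 45.5 -12.5 0 0;0.15 0 0 0 0;0.15 0 0 -45 0;0.15 0 0 -30 0'; python3 -m jog '0.15 0 0 0 0;0.15 0 0 0 0'
```

```text
time_s: 32.7
tcp_pos: [0.5195, 0.0694, 0.1538]
ee_rot: [[0.11, -0.994, 0.003], [-0.993, -0.11, -0.039], [0.039, 0.001, -0.999]]
wrist_force: [0.8, 0.6, -0.5]
gripper_width: 0.316
gripper_force: 30.0
time_s: 33.33
tcp_pos: [0.6078, 0.0447, 0.0756]
ee_rot: [[0.109, -0.994, -0.002], [-0.993, -0.109, -0.041], [0.04, 0.007, -0.999]]
wrist_force: [-0.0, 0.2, -0.3]
gripper_width: 0.313
gripper_force: 30.0
time_s: 33.58
tcp_pos: [0.6105, 0.0452, 0.079]
ee_rot: [[0.11, -0.994, 0.003], [-0.993, -0.11, -0.04], [0.04, 0.001, -0.999]]
wrist_force: [0.7, 0.3, 0.4]
gripper_width: 0.31
gripper_force: 30.0
```

```bash
python3 -m jog '0.15 0 0 -10 0;0.15 0 0 -6 0;0.15 0 0 -5 0;0.15 0 0 -5 0;0.15 0 0 -3.5 0'; python3 -m jog '0.15 0 0 0 0;0.15 0 0 0 0'
```

```text
time_s: 34.2
tcp_pos: [0.6099, 0.0448, 0.0493]
ee_rot: [[0.11, -0.994, 0.001], [-0.993, -0.11, -0.041], [0.041, 0.004, -0.999]]
wrist_force: [-7.3, 1.5, 18.0]
gripper_width: 0.312
gripper_force: 30.0
time_s: 34.45
tcp_pos: [0.6099, 0.0448, 0.0493]
ee_rot: [[0.11, -0.994, 0.001], [-0.993, -0.11, -0.041], [0.041, 0.003, -0.999]]
wrist_force: [-2.2, -0.1, 6.0]
gripper_width: 0.309
gripper_force: 30.0
```

```bash
python3 -m jog '0.5 0 0 0 0;0.5 0 0 0 0;0.5 0 0 0 0;0.5 0 0 20 0;0.5 0 0 50 0'; python3 -m jog '0.6 -20 0 45 0;0.6 -50 -3 40 0;0.6 -50 -3 0 0;0.6 -49 -3 0 0;0.6 0 0 0 0'; python3 -m jog '0.6 0 0 0 0;0.6 0 0 0 0';  python3 - <<'E'
from h import *
tops(); import pickle
c=cam('top');pickle.dump(c,open('top6.pkl','wb'));a=c['pixels'][90:180,260:350,::-1]
c=cam('scene');pickle.dump(c,open('sc6.pkl','wb'));b=c['pixels'][180:270,210:330,::-1]
cv2.imwrite('pics/m6.png',np.hstack([cv2.resize(a,(360,360),interpolation=2),cv2.resize(b,(440,360),interpolation=2)]))
E
```

```text
time_s: 35.08
tcp_pos: [0.6081, 0.0443, 0.1161]
ee_rot: [[0.109, -0.994, -0.006], [-0.993, -0.109, -0.042], [0.042, 0.01, -0.999]]
wrist_force: [1.0, -0.2, 1.0]
gripper_width: 0.498
gripper_force: 0.0
time_s: 35.7
tcp_pos: [0.4391, 0.0352, 0.2025]
ee_rot: [[0.11, -0.994, 0.001], [-0.993, -0.11, -0.04], [0.04, 0.004, -0.999]]
wrist_force: [1.4, 0.3, -0.8]
gripper_width: 0.597
gripper_force: 0.0
time_s: 35.95
tcp_pos: [0.4434, 0.0363, 0.2022]
ee_rot: [[0.109, -0.994, 0.002], [-0.993, -0.109, -0.04], [0.04, 0.003, -0.999]]
wrist_force: [0.3, 0.2, -0.5]
gripper_width: 0.6
gripper_force: 0.0
tcp [443.2  36.2 202.1]
neck px (np.float64(49.0), np.float64(10.0)) 1251 top px 44.2 1.5 25 world [ 717.6 -114.3   46. ] shift [ 274.4 -150.4]
neck px (np.float64(320.0), np.float64(93.0)) 355 top px 320.7 93.3 120 world [451.6 -62.   46. ] shift [  8.4 -98.2]
neck px (np.float64(120.0), np.float64(177.0)) 233 top px 126.3 172.7 94 world [651.1  41.8  46. ] shift [207.9   5.6]
neck px (np.float64(175.0), np.float64(175.0)) 161 top px 180.8 171.4 129 world [592.7  33.9  46. ] shift [149.5  -2.3]
neck px (np.float64(159.0), np.float64(182.0)) 472 top px 156.1 183.1 100 world [619.6  49.8  46. ] shift [176.3  13.7]
neck px (np.float64(101.0), np.float64(183.0)) 518 top px 97.0 184.4 100 world [683.6  58.4  46. ] shift [240.3  22.2]
neck px (np.float64(320.0), np.float64(186.0)) 402 top px 320.0 188.1 92 world [441.3  35.8  46. ] shift [-2.  -0.4]
```

View pics/m6.png

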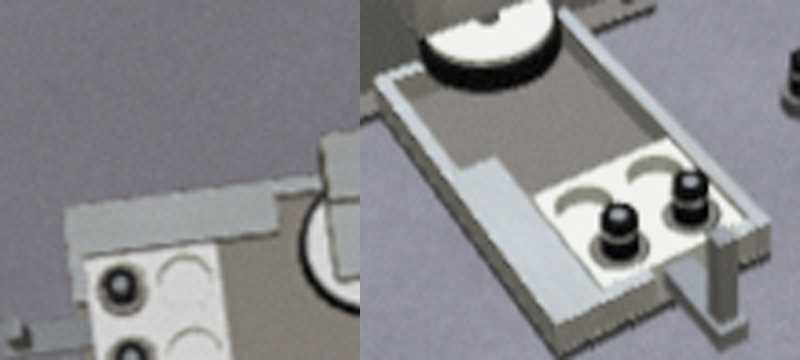

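Both seated cartridges stand upright in their pockets: left crop (122,287) and (130,350), right crop (620,230) and (690,200). Next cartridge.

```bash
python3 -m jog '0.6 -2 -0.4 -50 0;0.6 0 0 -50 0;0.6 0 0 -45 0;0.6 0 0 -24 0;0.6 0 0 0 0'; python3 -m jog '0.6 0 0 0 0;0.15 0 0 0 0;0.15 0 0 0 0;0.15 0 0 0 0;0.15 0 0 0 0';python3 -m jog '0.15 0 0 0 0;0.15 0 0 0 0'
```

```text
time_s: 36.72
tcp_pos: [0.4393, 0.0349, 0.0315]
ee_rot: [[0.109, -0.994, -0.004], [-0.993, -0.109, -0.043], [0.042, 0.008, -0.999]]
wrist_force: [0.5, 0.3, -0.3]
gripper_width: 0.605
gripper_force: 0.0
time_s: 37.35
tcp_pos: [0.4404, 0.0357, 0.0338]
ee_rot: [[0.109, -0.994, 0.002], [-0.993, -0.109, -0.04], [0.04, 0.003, -0.999]]
wrist_force: [-0.7, 0.6, 3.7]
gripper_width: 0.316
gripper_force: 30.0
time_s: 37.6
tcp_pos: [0.4404, 0.0356, 0.0337]
ee_rot: [[0.11, -0.994, 0.002], [-0.993, -0.11, -0.04], [0.04, 0.003, -0.999]]
wrist_force: [-1.2, -0.2, 6.0]
gripper_width: 0.312
gripper_force: 30.0
```

```bash
python3 -m jog '0.15 0 0 20 0;0.15 0 0 50 0;0.15 0 0 50 0;0.15 47 -7 0 0;0.15 47 -7 0 0';  python3 -m jog '0.15 47 -7 0 0;0.15 48 -7 0 0;0.15 48 -7 0 0;0.15 0 0 0 0;0.15 0 0 -45 0'; python3 -m jog '0.15 0 0 -30 0;0.15 0 0 0 0;0.15 0 0 0 0'
```

```text
time_s: 38.22
tcp_pos: [0.5353, 0.0216, 0.1544]
ee_rot: [[0.11, -0.994, 0.004], [-0.993, -0.11, -0.039], [0.039, 0.001, -0.999]]
wrist_force: [0.0, 1.3, -1.0]
gripper_width: 0.313
gripper_force: 30.0
time_s: 38.85
tcp_pos: [0.6796, 0.0008, 0.1107]
ee_rot: [[0.109, -0.994, 0.009], [-0.993, -0.109, -0.039], [0.04, -0.004, -0.999]]
wrist_force: [0.4, 0.8, -2.0]
gripper_width: 0.312
gripper_force: 30.0
time_s: 39.22
tcp_pos: [0.6778, 0.0008, 0.0797]
ee_rot: [[0.11, -0.994, 0.003], [-0.993, -0.11, -0.04], [0.041, 0.001, -0.999]]
wrist_force: [1.2, 0.3, -0.8]
gripper_width: 0.311
gripper_force: 30.0
```

```bash
python3 -m jog '0.15 -0.5 0 -10 0;0.15 0 0 -6 0;0.15 0 0 -5 0;0.15 0 0 -5 0;0.15 0 0 -3.5 0'; python3 -m jog '0.15 0 0 0 0;0.15 0 0 0 0'
```

```text
time_s: 39.85
tcp_pos: [0.6766, 0.0004, 0.0497]
ee_rot: [[0.11, -0.994, 0.0], [-0.993, -0.11, -0.041], [0.041, 0.004, -0.999]]
wrist_force: [-7.1, 2.3, 14.2]
gripper_width: 0.31
gripper_force: 30.0
time_s: 40.1
tcp_pos: [0.6766, 0.0005, 0.0498]
ee_rot: [[0.11, -0.994, 0.001], [-0.993, -0.11, -0.041], [0.041, 0.003, -0.999]]
wrist_force: [-2.7, 0.1, 5.2]
gripper_width: 0.313
gripper_force: 30.0
```

Same seat signature. On to the last one, at (451.6,-62).

```bash
python3 -m jog '0.5 0 0 0 0;0.5 0 0 0 0;0.5 0 0 0 0;0.5 0 0 20 0;0.5 0 0 50 0'; python3 -m jog '0.6 -25 -6 45 0;0.6 -50 -14 38 0;0.6 -50 -14 0 0;0.6 -50 -14 0 0;0.6 -50 -14 0 0'; python3 -m jog '0.6 0 0 0 0;0.6 0 0 0 0;0.6 0 0 0 0';  python3 -c "
from h import *
tops()"
```

```text
time_s: 40.72
tcp_pos: [0.6748, 0.0002, 0.1161]
ee_rot: [[0.109, -0.994, -0.006], [-0.993, -0.109, -0.042], [0.041, 0.011, -0.999]]
wrist_force: [1.4, 0.7, 0.7]
gripper_width: 0.495
gripper_force: 0.0
time_s: 41.35
tcp_pos: [0.4516, -0.0615, 0.2007]
ee_rot: [[0.109, -0.994, 0.002], [-0.993, -0.109, -0.04], [0.04, 0.003, -0.999]]
wrist_force: [0.3, 0.1, 0.7]
gripper_width: 0.6
gripper_force: 0.0
time_s: 41.72
tcp_pos: [0.4544, -0.0607, 0.2007]
ee_rot: [[0.11, -0.994, 0.002], [-0.993, -0.11, -0.04], [0.04, 0.003, -0.999]]
wrist_force: [0.8, 0.1, 0.0]
gripper_width: 0.601
gripper_force: 0.0
tcp [454.2 -60.7 200.5]
neck px (np.float64(321.0), np.float64(185.0)) 415 top px 320.9 187.9 90 world [451.4 -61.8  46. ] shift [-2.8 -1.1]
neck px (np.float64(125.0), np.float64(215.0)) 236 top px 130.8 209.9 104 world [658.6 -13.5  46. ] shift [204.4  47.2]
neck px (np.float64(108.0), np.float64(224.0)) 468 top px 104.1 225.5 93 world [689.5   8.5  46. ] shift [235.3  69.3]
```

```bash
python3 -m jog '0.6 -3 -1 -50 0;0.6 0 0 -50 0;0.6 0 0 -45 0;0.6 0 0 -22 0;0.6 0 0 0 0'; python3 -m jog '0.6 0 0 0 0;0.15 0 0 0 0;0.15 0 0 0 0;0.15 0 0 0 0;0.15 0 0 0 0';python3 -m jog '0.15 0 0 0 0;0.15 0 0 0 0'; python3 -m jog '0.15 0 0 20 0;0.15 0 0 50 0;0.15 0 0 50 0;0.15 41 13.5 0 0;0.15 41 13.5 0 0';  python3 -m jog '0.15 41 14 0 0;0.15 42 14 0 0;0.15 0 0 0 0;0.15 0 0 -45 0;0.15 0 0 0 0'; python3 -m jog '0.15 0 0 -30 0;0.15 0 0 0 0;0.15 0 0 0 0'
```

```text
time_s: 42.4
tcp_pos: [0.4495, -0.0622, 0.0318]
ee_rot: [[0.11, -0.994, -0.004], [-0.993, -0.109, -0.042], [0.041, 0.008, -0.999]]
wrist_force: [0.3, 0.4, 0.8]
gripper_width: 0.6
gripper_force: 0.0
time_s: 43.02
tcp_pos: [0.4504, -0.062, 0.0342]
ee_rot: [[0.109, -0.994, 0.002], [-0.993, -0.109, -0.04], [0.04, 0.002, -0.999]]
wrist_force: [-0.0, 0.5, 4.2]
gripper_width: 0.312
gripper_force: 30.0
time_s: 43.28
tcp_pos: [0.4504, -0.062, 0.0342]
ee_rot: [[0.11, -0.994, 0.002], [-0.993, -0.11, -0.04], [0.04, 0.003, -0.999]]
wrist_force: [-1.9, 1.0, 5.3]
gripper_width: 0.312
gripper_force: 30.0
time_s: 43.9
tcp_pos: [0.5329, -0.0347, 0.1546]
ee_rot: [[0.109, -0.994, 0.003], [-0.993, -0.109, -0.04], [0.04, 0.001, -0.999]]
wrist_force: [0.5, -0.7, -0.5]
gripper_width: 0.31
gripper_force: 30.0
time_s: 44.52
tcp_pos: [0.6111, -0.0079, 0.1047]
ee_rot: [[0.108, -0.994, -0.009], [-0.993, -0.108, -0.042], [0.041, 0.014, -0.999]]
wrist_force: [-0.1, -0.9, -0.7]
gripper_width: 0.312
gripper_force: 30.0
time_s: 44.9
tcp_pos: [0.616, -0.0071, 0.0805]
ee_rot: [[0.11, -0.994, 0.004], [-0.993, -0.11, -0.04], [0.041, 0.001, -0.999]]
wrist_force: [0.9, 1.0, 0.6]
gripper_width: 0.315
gripper_force: 30.0
```

```bash
python3 -m jog '0.15 0 0 -10 0;0.15 0 0 -6 0;0.15 0 0 -5 0;0.15 0 0 -5 0;0.15 0 0 -4 0'; python3 -m jog '0.15 0 0 0 0;0.15 0 0 0 0'; python3 -m jog '0.5 0 0 0 0;0.5 0 0 0 0;0.5 0 0 0 0;0.5 0 0 20 0;0.5 0 0 50 0'; python3 -m jog '0.7 0 25 40 0;0.7 4 40 40 0;0.7 4 40 0 0;0.7 4 35 0 0;0.7 0 0 0 0'; python3 -m jog '0.7 0 0 0 0;0.7 0 0 0 0'; python3 - <<'E'
from h import *
import pickle
c=cam('wrist');save(c,'w7.png',(180,0,420,240),2.4);pickle.dump(c,open('w7.pkl','wb'))
E
```

```text
time_s: 45.52
tcp_pos: [0.6152, -0.0072, 0.0501]
ee_rot: [[0.11, -0.994, 0.0], [-0.993, -0.11, -0.042], [0.041, 0.004, -0.999]]
wrist_force: [-7.9, 2.5, 21.6]
gripper_width: 0.313
gripper_force: 30.0
time_s: 45.78
tcp_pos: [0.6151, -0.0071, 0.0502]
ee_rot: [[0.11, -0.994, 0.001], [-0.993, -0.11, -0.041], [0.041, 0.003, -0.999]]
wrist_force: [-3.4, 0.4, 7.5]
gripper_width: 0.312
gripper_force: 30.0
time_s: 46.4
tcp_pos: [0.6132, -0.0074, 0.1164]
ee_rot: [[0.109, -0.994, -0.006], [-0.993, -0.109, -0.042], [0.041, 0.01, -0.999]]
wrist_force: [1.4, 0.2, -0.3]
gripper_width: 0.495
gripper_force: 0.0
time_s: 47.02
tcp_pos: [0.6272, 0.1352, 0.1982]
ee_rot: [[0.112, -0.994, 0.001], [-0.993, -0.112, -0.04], [0.04, 0.003, -0.999]]
wrist_force: [0.3, -0.7, -0.3]
gripper_width: 0.697
gripper_force: 0.0
time_s: 47.28
tcp_pos: [0.627, 0.1319, 0.1986]
ee_rot: [[0.108, -0.994, 0.001], [-0.993, -0.108, -0.041], [0.041, 0.004, -0.999]]
wrist_force: [-0.3, -0.0, -0.1]
gripper_width: 0.701
gripper_force: 0.0
```

View pics/w7.png

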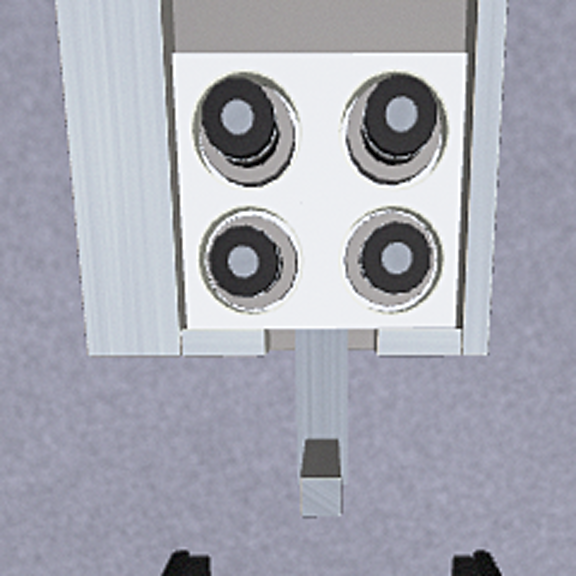

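All four sit down in their pockets: crop (237,115), (402,115), (242,262) and (397,258). The carriage is at the stops and the stem top is at about (321,497). Heights check and stem position next.

```bash
python3 - <<'E'
from h import *
import pickle
c=pickle.load(open('w7.pkl','rb'))
B=[]
for u,v in [(237,115),(402,115),(242,262),(397,258)]:
    (a,b),q=blob(c,u/2.4+180,v/2.4,lambda g:(g.min(2)>110)&(g.max(2)-g.min(2)<25),9); p=onplane(c,a,b,.062)*1e3;B.append(p);print(q,p.round(1))
t,o,e=fit2([(31,-26),(-31,-26),(31,26),(-31,26)],B);print(t,o,e.round(1))
print('stem',onplane(c,321/2.4+180,497/2.4,.095)*1e3)
E
```

```text
151 [6.777e+02 6.000e-01 6.200e+01]
152 [616.   -7.2  62. ]
128 [671.4  52.8  62. ]
133 [610.7  44.8  62. ]
0.12091962006595235 [643.95359895  22.73402415] [[-0.1 -0.1]
 [-0.3 -0.4]
 [-0.2  0.5]
 [ 0.6 -0. ]]
stem [630.5675339  137.35117236  95.        ]
```

```bash
python3 -m jog '0.7 3 5 0 0;0.7 0 0 -40 0;0.7 0 0 -40 0;0.7 0 0 -40 0;0.7 0 0 0 0'; python3 -m jog '0.7 0 0 0 0;0.7 0 0 -2 0;0.1 0 0 0 0;0.1 0 0 0 0;0.1 0 0 0 0'; python3 -m jog '0.1 0 0 0 0;0.1 0 0 0 0;0.1 0 0 0 0;0.1 0 0 0 0;0.1 0 0 0 0'
```

```text
time_s: 47.95
tcp_pos: [0.6281, 0.1368, 0.0753]
ee_rot: [[0.109, -0.994, -0.006], [-0.993, -0.108, -0.044], [0.043, 0.011, -0.999]]
wrist_force: [-0.7, 0.5, 0.6]
gripper_width: 0.706
gripper_force: 0.0
time_s: 48.58
tcp_pos: [0.6303, 0.138, 0.077]
ee_rot: [[0.109, -0.994, 0.002], [-0.993, -0.109, -0.04], [0.04, 0.003, -0.999]]
wrist_force: [-0.6, 0.1, -1.1]
gripper_width: 0.44
gripper_force: 0.0
time_s: 49.2
tcp_pos: [0.6301, 0.138, 0.0766]
ee_rot: [[0.109, -0.994, 0.001], [-0.993, -0.109, -0.04], [0.04, 0.003, -0.999]]
wrist_force: [0.4, -0.3, -0.0]
gripper_width: 0.181
gripper_force: 30.0
```

```bash
python3 -m jog '0.1 0.5 -5 0 0;0.1 1 -10 0 0;0.1 1.3 -12 0 0;0.1 1.3 -12 0 0;0.1 1.3 -12 0 0'; python3 -m jog '0.1 1.3 -12 0 0;0.1 1.3 -12 0 0;0.1 1.3 -12 0 0;0.1 1.3 -12 0 0;0.1 1.3 -12 0 0';  python3 -m jog '0.1 1.3 -12 0 0;0.1 1.3 -12 0 0;0.1 1.3 -12 0 0;0.1 1.3 -12 0 0;0.1 1.3 -12 0 0'; python3 -m jog '0.1 0.5 -5 0 0;0.1 0.5 -5 0 0;0.1 0 0 0 0;0.1 0 0 0 0'
```

```text
time_s: 49.82
tcp_pos: [0.6356, 0.086, 0.0767]
ee_rot: [[0.109, -0.994, 0.001], [-0.993, -0.109, -0.04], [0.04, 0.003, -0.999]]
wrist_force: [-0.3, 3.7, -1.2]
gripper_width: 0.18
gripper_force: 30.0
time_s: 50.45
tcp_pos: [0.642, 0.0261, 0.0766]
ee_rot: [[0.109, -0.994, 0.001], [-0.993, -0.109, -0.04], [0.04, 0.003, -0.999]]
wrist_force: [-0.6, 2.1, -1.5]
gripper_width: 0.178
gripper_force: 30.0
time_s: 51.08
tcp_pos: [0.6486, -0.0339, 0.0767]
ee_rot: [[0.109, -0.994, 0.001], [-0.993, -0.109, -0.04], [0.04, 0.003, -0.999]]
wrist_force: [0.5, 3.2, -1.3]
gripper_width: 0.182
gripper_force: 30.0
time_s: 51.58
tcp_pos: [0.6495, -0.0439, 0.0767]
ee_rot: [[0.109, -0.994, 0.001], [-0.993, -0.109, -0.042], [0.041, 0.004, -0.999]]
wrist_force: [0.7, -2.2, -2.4]
gripper_width: 0.183
gripper_force: 30.0
```

```bash
python3 -m jog '0.1 -0.4 4 0 0;0.1 5 0.5 0 0;0.1 7 0.8 0 0;0.1 7 0.8 0 0;0.1 7 0.8 0 0'; python3 -m jog '0.1 4 0.4 0 0;0.1 2 0.2 0 0;0.1 0 0 0 0;0.1 0 0 0 0'
```

```text
time_s: 52.2
tcp_pos: [0.675, -0.0361, 0.0767]
ee_rot: [[0.109, -0.994, -0.0], [-0.993, -0.109, -0.041], [0.04, 0.005, -0.999]]
wrist_force: [-4.8, -1.1, 2.5]
gripper_width: 0.178
gripper_force: 30.2
time_s: 52.7
tcp_pos: [0.6814, -0.0355, 0.0767]
ee_rot: [[0.109, -0.994, 0.002], [-0.993, -0.109, -0.04], [0.04, 0.003, -0.999]]
wrist_force: [-2.8, -0.6, 0.3]
gripper_width: 0.182
gripper_force: 30.2
```

```bash
python3 -m jog '0.7 0 0 0 0;0.7 0 0 0 0;0.7 0 0 0 0;0.7 0 0 0 0;0.7 0 0 0 0'; python3 -m jog '0.7 0 0 40 0;0.7 0 0 40 0;0.7 0 0 40 0;0.7 -50 0 30 0;0.7 -50 0 0 0'; python3 -m jog '0.7 -50 -20 0 10.4;0.7 -20 -50 0 10.4;0.7 0 -50 0 10.4;0 0 -50 0 10.4;0 0 -50 0 10.4'; python3 - <<'E'
from h import *
import pickle
c=cam('top');save(c,'t8.png',(265,70,445,220),3.5);pickle.dump(c,open('top8.pkl','wb'))
E
```

```text
time_s: 53.32
tcp_pos: [0.6813, -0.0355, 0.0767]
ee_rot: [[0.11, -0.994, 0.001], [-0.993, -0.11, -0.04], [0.04, 0.003, -0.999]]
wrist_force: [0.5, 0.1, -0.1]
gripper_width: 0.646
gripper_force: 0.0
time_s: 53.95
tcp_pos: [0.5818, -0.0354, 0.2295]
ee_rot: [[0.109, -0.994, 0.008], [-0.993, -0.11, -0.04], [0.04, -0.003, -0.999]]
wrist_force: [0.1, 0.4, 0.1]
gripper_width: 0.7
gripper_force: 0.0
time_s: 54.58
tcp_pos: [0.5113, -0.2512, 0.2272]
ee_rot: [[0.842, -0.538, 0.033], [-0.538, -0.843, -0.025], [0.041, 0.003, -0.999]]
wrist_force: [0.5, -0.2, -0.2]
gripper_width: 0.556
gripper_force: 0.0
```

View pics/t8.png

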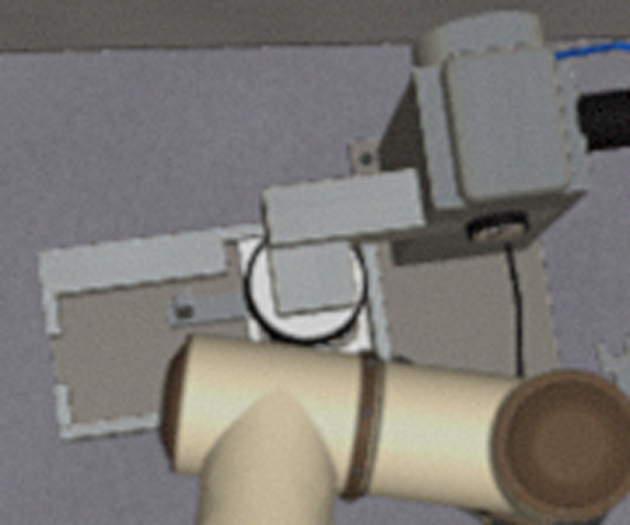

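The carriage is home against the far wall of the bay: stem at crop (184,310), white body under the pad. Now turn the hand so its jaws close along rig y, with the camera towards the robot, for the lever.

```bash
python3 -m jog '0.9 0 0 0 -10.4;0.9 0 0 0 -10.4;0.9 0 0 0 -10.4;0.9 0 0 0 -10.4;0.9 0 0 0 -10.4'; python3 -m jog '0.9 0 0 0 -10.4;0.9 0 0 0 -10.4;0.9 0 0 0 -10.4;0.9 0 0 0 -10.4;0.9 0 0 0 -10.4'; python3 -m jog '0.9 0 -14 0 -10.4;0.9 0 -14 0 -10.4;0.9 0 -13 0 -10.4;0.9 0 0 0 -5.8;0.9 0 0 0 0'; python3 -m jog '0.9 0 0 0 0;0.9 0 0 0 0'; python3 - <<'E'
from h import *
c=cam('wrist'); g=c['pixels'].astype(int)
m=(g.max(2)<70).astype(np.uint8); m[235:]=0
n,l,s,cc=cv2.connectedComponentsWithStats(m)
print(r.sense()['joints'].round(0))
for k in range(1,n):
    if s[k,4]>150: print(s[k],cc[k].round(1),(onplane(c,*cc[k],.111)*1e3).round(1))
E
```

```text
time_s: 55.25
tcp_pos: [0.5114, -0.2496, 0.2268]
ee_rot: [[0.083, -0.997, 0.0], [-0.996, -0.082, -0.04], [0.04, 0.003, -0.999]]
wrist_force: [0.0, -0.1, -0.0]
gripper_width: 0.887
gripper_force: 0.0
time_s: 55.88
tcp_pos: [0.5114, -0.2496, 0.2268]
ee_rot: [[-0.734, -0.679, -0.031], [-0.678, 0.735, -0.025], [0.04, 0.003, -0.999]]
wrist_force: [0.3, 0.1, 0.1]
gripper_width: 0.901
gripper_force: 0.0
time_s: 56.5
tcp_pos: [0.5114, -0.2909, 0.2267]
ee_rot: [[-0.993, -0.107, -0.04], [-0.107, 0.994, -0.001], [0.04, 0.003, -0.999]]
wrist_force: [-0.6, -0.4, 0.2]
gripper_width: 0.9
gripper_force: 0.0
time_s: 56.75
tcp_pos: [0.5115, -0.2905, 0.2268]
ee_rot: [[-0.993, -0.107, -0.04], [-0.107, 0.994, -0.001], [0.04, 0.003, -0.999]]
wrist_force: [-0.0, -0.2, 0.6]
gripper_width: 0.902
gripper_force: 0.0
[-14.  20.  -4.   1. -69. -71.]
[618  58  22  29 220] [626.   74.9] [373.3 -36.3 111. ]
[302 187  27  27 562] [315.2 200.3] [ 514.9 -292.1  111. ]
[260 216  36  19 169] [276.  223.7] [ 543.1 -328.1  111. ]
```

```bash
python3 -m jog '0.9 1 -1.7 -45 0;0.9 0 0 -45 0;0.9 0 0 -30 0;0.9 0 0 -7 0;0.9 0 0 0 0'; python3 -m jog '0.2 0 0 0 0;0.2 0 0 0 0;0.2 0 0 0 0;0.2 0 0 0 0;0.2 0 0 0 0'; python3 -m jog '0.2 0 0 0 0;0.2 0 0 0 0;0.2 0 0 0 0;0.2 0 0 0 0;0.2 0 0 0 0'
```

```text
time_s: 57.42
tcp_pos: [0.5129, -0.2926, 0.1002]
ee_rot: [[-0.994, -0.107, -0.04], [-0.107, 0.994, -0.002], [0.04, 0.003, -0.999]]
wrist_force: [0.1, -0.1, -0.4]
gripper_width: 0.901
gripper_force: 0.0
time_s: 58.05
tcp_pos: [0.5124, -0.2924, 0.0998]
ee_rot: [[-0.994, -0.106, -0.04], [-0.106, 0.994, -0.001], [0.04, 0.003, -0.999]]
wrist_force: [-0.6, -0.1, 1.0]
gripper_width: 0.417
gripper_force: 0.0
time_s: 58.68
tcp_pos: [0.5124, -0.2924, 0.0997]
ee_rot: [[-0.994, -0.106, -0.04], [-0.106, 0.994, -0.001], [0.04, 0.003, -0.999]]
wrist_force: [-1.1, -0.2, -0.9]
gripper_width: 0.277
gripper_force: 30.0
```

```bash
python3 -m jog '0.2 10 1.1 4.7 0;0.2 10.7 1.2 3.5 0;0.2 11 1.2 2 0;0.2 11 1.3 0.7 0;0.2 11 1.3 -0.7 0'; python3 -m jog '0.2 11 1.2 -2 0;0.2 10.7 1.2 -3.5 0;0.2 10 1.1 -4.7 0;0.2 3 0.4 -2 0;0.2 0 0 0 0'; python3 -m jog '0.9 0 0 0 0;0.9 0 0 0 0;0.9 0 0 0 0;0.9 0 0 0 0;0.9 0 0 0 0'
```

```text
time_s: 59.3
tcp_pos: [0.5669, -0.2863, 0.1099]
ee_rot: [[-0.994, -0.106, -0.041], [-0.106, 0.994, -0.001], [0.04, 0.003, -0.999]]
wrist_force: [-2.0, -3.3, -2.3]
gripper_width: 0.273
gripper_force: 30.0
time_s: 59.92
tcp_pos: [0.6005, -0.2826, 0.0985]
ee_rot: [[-0.993, -0.106, -0.042], [-0.106, 0.994, -0.002], [0.041, 0.003, -0.999]]
wrist_force: [-4.4, -0.9, 4.1]
gripper_width: 0.275
gripper_force: 30.1
time_s: 60.55
tcp_pos: [0.601, -0.2823, 0.0976]
ee_rot: [[-0.994, -0.106, -0.04], [-0.106, 0.994, -0.001], [0.04, 0.003, -0.999]]
wrist_force: [0.0, 0.4, -0.8]
gripper_width: 0.761
gripper_force: 0.0
```

Lift straight up, back away and check.

```bash
python3 -m jog '0.9 0 0 40 0;0.9 0 0 45 0;0.9 0 0 45 0;0.9 -40 -20 0 0;0.9 -45 -20 0 0'; python3 -m jog '0.9 -50 -40 0 0;0.9 -50 -40 0 0;0.9 -45 -40 0 0;0.9 -20 -50 0 0;0.9 0 0 0 0'; python3 -m jog '0.9 0 0 0 0;0.9 0 0 0 0;0.9 0 0 0 0;0.9 0 0 0 0'; python3 - <<'E'
from h import *
c=cam('top');a=c['pixels'][70:220,265:445,::-1]
b=cam('scene')['pixels'][110:270,190:450,::-1]
cv2.imwrite('pics/m9.png',np.hstack([cv2.resize(a,(396,330),interpolation=2),cv2.resize(b,(400,330),interpolation=2)]))
(u,v),q=blob(c,378,179,lambda g:g.max(2)<60,22);print(u,v,q,(onplane(c,u,v,.111)*1e3).round(1))
E
```

```text
time_s: 61.18
tcp_pos: [0.5155, -0.3225, 0.2282]
ee_rot: [[-0.994, -0.107, -0.039], [-0.107, 0.994, -0.001], [0.039, 0.003, -0.999]]
wrist_force: [0.1, -0.1, 1.1]
gripper_width: 0.899
gripper_force: 0.0
time_s: 61.8
tcp_pos: [0.3512, -0.4931, 0.2274]
ee_rot: [[-0.994, -0.101, -0.04], [-0.101, 0.995, -0.001], [0.04, 0.003, -0.999]]
wrist_force: [0.3, 0.4, -0.5]
gripper_width: 0.897
gripper_force: 0.0
time_s: 62.3
tcp_pos: [0.3538, -0.4899, 0.2279]
ee_rot: [[-0.993, -0.107, -0.04], [-0.107, 0.994, -0.001], [0.04, 0.003, -0.999]]
wrist_force: [-0.3, -0.1, -0.6]
gripper_width: 0.902
gripper_force: 0.0
396.7368421052632 178.1315789473684 38 [ 598.5 -280.2  111. ]
```

View pics/m9.png

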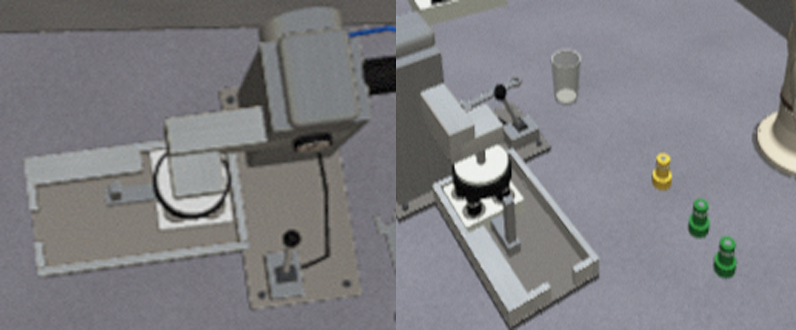

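The ball is back at its first clamped spot, about (598,-281) mm. The carriage is home under the lowered head, the cartridges are standing, and the bystanders are untouched. Handing in.

```bash
python3 -c "
from station import r
print(r.finish_job())"
```

```text
the job is handed in; nothing more can be done
None
```

The job is done and handed in at about 62 s, with no verdict returned: one tested cartridge went into the bin, all four new ones are down in their pockets, the carriage is home and the lever is clamped.

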